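# Thread the washed barrel onto its axle and lay the pin in its cradle

### The arm

A 6-joint arm with a two-finger parallel gripper is mounted at the origin on the work surface. World frame = base frame: x ahead of the robot, y to its left, z up, the work surface at z = 0. Lengths are in m, angles in rad, forces in N, time in s.
With the tool pointing down it reaches from about 0.4 to 0.925 m from the base axis. Payload 3.4 kg.
Tool frame: the origin (TCP) lies midway between the tips of the shut fingers; the grasp point (between the pads) lies robot.pinch_z behind it (robot.pinch_z is the distance from the TCP to the grasp point, in m); y points along the fingers, z is the direction in which the jaws open and shut, and the axes are right-handed (so a half turn about y gives the same grasp; the last joint's range is limited). The gripper opens to 85 mm and grips with 20 to 120 N. Pads are 22 mm wide; open, the fingers measure 114 mm over their backs; the gripper's body (76 mm by 85 mm) begins 54 mm behind the grasp point. The pads swing forward as they close: fully open they stand 13 mm farther back than shut.
Start: joints at [-1.341, 0.307, 1.506, -0, 1.328, -0.073], TCP at [0.172, -0.549, 0.231] pointing down, gripper open.
Joint ranges: [-3.12, 3.12], [-1.05, 2.28], [0.14, 2.33], [-1.42, 4.57], [0.1, 2.73], [-2.68, 2.68]. Speed limits (rad/s): [2.57, 2.57, 3.14, 3.14, 3.14, 3.14].

### API

Orientations are given as a rotation vector (axis times angle).
In Python, from plant import robot, viewer gives the robot as it stands.
- The arm moves only by the tool play_rows, never from a script. Its argument "motion" is a list of rows, each a list of 6 numbers: the shift along the tool's x, y, z in m, then the turn, a rotation vector about the tool's x, y, z in degrees. In form: [[x, y, z, wx, wy, wz], ...]. A call has 1 to 20 rows; each row shifts and turns the commanded pose from where the row before left it, along the tool's axes as they then stand; what a row does not reach is not made up. A row lasts 1/12 s, in which the tool goes at most 41.7 mm and 7.16 degrees, less where a joint would pass 70% of its speed; a pose out of reach is approached as far as the arm can. A call is refused whole if a number of a shift passes 0.0417 or a number of a turn 7.16, either way. A call with a gripper value outside its range is refused whole. "fingers" is the gripper command: -1 is fully open, 1 is shut, values between are in proportion, set as the call begins (left out, the last holds). The fingers move at their own pace and stop on an object; the grip force is fixed at half the most. Time passes only in rows, so rows that do not move let the fingers close. It gives the time, the measured TCP pose, the force and the opening at its end, in the units of the state.
- robot.state(): the state, without advancing time (a new reading comes with each control period).
- viewer.camera(name): name is "side" or "top"; returns the picture (384x512x3 uint8, blue, green, red); there is no depth.
- viewer.camera_info(name): a dict with "K" (3x3 intrinsics, pixels), "dist_coeffs" ([k1, k2, p1, p2, k3] as OpenCV has them; the pictures are not rectified), "cam_to_world" (4x4, takes a point from camera to world coordinates). Camera axes: x right, y down, z forward; pixel columns grow to the right and rows downward; lengths in m; the calibration is good to about 2 mm. A picture is of the moment at which its call begins. camera_info takes no time and is no camera call.
- robot.hand_in(): hands the job in, once; it reports no verdict.
The state is a dict: "clock": time; "qpos": joint angles; "joint_vel": joint speeds; "joint_efforts": joint torques, N m; "position": TCP position; "orientation": TCP orientation; "ft_force": force on the tool from outside, world axes, zero at the start; "wrist_torque": the same for the moment, N m; "gripper_width": finger opening in m.
Only numpy, scipy, OpenCV 4.12 (cv2) and the standard library are available. Lean on these libraries where they do the work, as an engineer would, in place of code of your own. Each camera call takes 0.05 s, during which the arm holds its last target.

### The job

The small pastry pin has been taken apart and washed. Take its axle by the wooden handle out of the cradle, feel it gently through the bore of the barrel lying in the drain tray until the barrel is fully home against the axle's collar, then lift the barrel out on the axle and lay the pin gently back in the cradle's two notches, handle on the same side as before. The axle is a close fit in the bore, so feel for it and push with a light hand (about 8 N, never over 25 N), never touch the clean barrel with the gripper, let go at the end and leave the other things on the bench alone.

Things in the scene. Friction and masses are not known exactly. Their poses are not given: they have to be found in the camera images.
- axle: Pin axle: steel rod 12 mm thick, wooden handle at one end, steel collar 24 mm across and 5 mm thick. Origin on the axis at the collar's front face, where the barrel comes to rest; +y runs along the axis to the bare tip. Behind the collar are 22 mm of bare rod, then the handle, 26 mm thick, 27 to 117 mm behind the origin. 0.10 kg. Starts level in both cradle notches.
- axle_tip (a point): The axle's bare tip, cut square, on the axis 185 mm ahead (+y) of the axle's origin.
- axle_handle (a point): On the handle's axis, 55 mm behind (-y of) the axle's origin: the place to grip, from above, jaws closing across the axis (26 mm). Grip firmly: with the barrel on, the axle is nose-heavy.
- barrel: Pale wooden barrel, a plain cylinder 54 mm across, 150 mm long, about 0.16 kg, with a straight 13.4 mm bore right through (0.7 mm play round the rod). Origin mid-length on its axis; y runs along the bore. Lies level on two ribs of the tray, axis 31.6 mm above the tray's origin, its +y end within 1 mm of the tray's end upstand, which stops it. It rocks and rolls a little on the ribs.
- bore_near (a point): Centre of the bore's mouth at the barrel's -y end, 75 mm from its origin, towards the tray's open end: the axle goes in here. With the barrel fully home this point lies at the axle's origin.
- cradle: Wooden cradle on rubber feet, fixed: base 206 x 76 x 12 mm, two cheeks 12 mm thick, 64 mm wide, 82 mm high, centred 91 mm either side along y, each with an open notch 16 mm wide, splayed above; notch floor 58 mm up. Origin under the base's centre, 4 to 14 mm above the bench. Axle as laid: along y, handle beyond the -y cheek, its origin 75 mm (+/- 5) to -y, its axis 64 mm above the cradle's origin.
- tray: Ribbed steel drain tray on rubber levelling feet, fixed: 130 mm wide across x, from 70 mm behind to 105 mm ahead of its origin along y; floor 3 mm; upstands 14 mm high along both sides and at the +y end (inner face 102 mm ahead), -y end open. Two ribs 24 mm apart, 4 mm high, carry the barrel. Origin under the floor, 12 to 24 mm above the bench as the feet are set.
- end_handle: The pin's second wooden handle, 26 mm across, 90 mm high, standing on end; origin at its foot. It is screwed on later: leave it.
- jar: Storage jar with a screw lid, 90 mm across, 120 mm high; origin at its foot. Leave it.
- tub: Open white plastic tub, 100 mm across, 85 mm high; origin at its foot. Leave it.
- scraper: Bench scraper lying flat, steel blade 150 mm wide, black grip 18 mm high; origin under the grip. Leave it.
Things that resemble listed ones, but are neither listed nor needed, are in the scene too. Leave any black, pink or red look-alike of the barrel alone.

How it is judged:
On the way, in this order (a step that is already met when the one before it is completed fails the run):
1. the axle is threaded right through the barrel as it lies in the tray: the barrel up against the collar, gap under 1.5 mm (distance between bore_near and axle below 0.004 m and y of axle in the frame of barrel above -0.0765 m and angle between the y axis of barrel and the y axis of axle, either way round below 0.035 rad and contact force between barrel and tray above 0.2 N), for 0.2 s.
2. the barrel is carried on the axle, clear of the tray and the bench, still within 6 mm of the collar (distance between bore_near and axle below 0.006 m and angle between the y axis of barrel and the y axis of axle, either way round below 0.035 rad and height (world z) of barrel above 0.09 m and contact force between barrel and tray below 0.05 N), for 0.2 s.
At the end, for the whole second after the job is handed in: The axle lies in both notches of the cradle (its origin within 4 mm sideways and in height of the notch line, 75 +/- 8 mm to the handle side of the cradle's middle, in line within 2 degrees), the barrel on it within 6 mm of the collar, all released and at rest (distance between bore_near and axle below 0.006 m and angle between the y axis of barrel and the y axis of axle, either way round below 0.035 rad and x of axle in the frame of cradle between -0.004 and 0.004 m and y of axle in the frame of cradle between -0.083 and -0.067 m and z of axle in the frame of cradle between 0.06 and 0.068 m and angle between the y axis of axle and the y axis of cradle, either way round below 0.035 rad and linear speed of each of barrel, axle below 0.02 m/s); the robot touches nothing.
It fails at once if the gripper or the arm touches the clean barrel (contact force between any of the fingers, the arm and barrel above 1 N).
It fails at once if the barrel is forced against the tray with more than 25 N (contact force between barrel and tray above 25 N).
It fails at once if the axle is forced into the cradle with more than 25 N (contact force between axle and cradle above 25 N).
It fails at once if a bystander is pushed by more than 20 mm (distance of any of end_handle, jar, tub, scraper from where it was at the start of the episode above 0.02 m).
It also fails if it takes over 72 s, if anything falls off the work surface, if the arm or the gripper's body presses on something with over 40 N, if the wrist force passes 120 N, or if a joint passes its speed limit or range.

## Working session

There is one attempt and no reset: what is moved stays moved. The work goes in short steps, Python scripts to look and compute and a tool call to move; the robot and the scene stay as the last step left them, time stands still between calls to the robot, and variables do not carry over. Pictures are saved under pics/ and viewed, and the job is handed in when it is done.

Besides the shell and the picture viewer there is one more tool, called after "Call:" as name(argument=value, ...) on one line, values as JSON. play_rows: Moves the arm, as the interface text tells. Its arguments: {"type":"object","properties":{"motion":{"type":"array"},"fingers":{"type":"number"}},"required":["motion"]}

```bash
ls; mkdir -p pics; python3 - <<'E'
from plant import robot, viewer
import cv2, numpy as np
np.set_printoptions(precision=4,suppress=True)
s=robot.state(); print(s); print(robot.pinch_z)
for n in ["side","top"]:
    im=viewer.camera(n); cv2.imwrite(f"pics/{n}0.png",im)
    i=viewer.camera_info(n); print(n,i)
E
```

```text
pics
{'clock': 0.0, 'qpos': array([-1.3405,  0.3076,  1.5077,  0.    ,  1.3283, -0.0735]), 'joint_vel': array([ 0.0009, -0.0012,  0.0011, -0.0015,  0.0003, -0.0018]), 'joint_efforts': array([  0.0017, -45.7553, -25.1915,   0.0002,   0.0133,   0.    ]), 'position': array([ 0.1718, -0.548 ,  0.2304]), 'orientation': array([-0.3151,  2.0599, -2.0558]), 'ft_force': array([-0.323 , -0.3291, -0.4929]), 'wrist_torque': array([-0.0095, -0.0654, -0.0004]), 'gripper_width': 0.08528853924575967}
0.0187
side {'K': array([[354.1667,   0.    , 257.0482],
       [  0.    , 354.1667, 188.0917],
       [  0.    ,   0.    ,   1.    ]]), 'dist_coeffs': array([-0.112,  0.   ,  0.   ,  0.   ,  0.   ]), 'cam_to_world': array([[-0.9723, -0.1674,  0.1629,  0.3598],
       [-0.2335,  0.7048, -0.6699,  0.6762],
       [-0.0027, -0.6894, -0.7244,  0.7861],
       [ 0.    ,  0.    ,  0.    ,  1.    ]])}
top {'K': array([[369.9051,   0.    , 252.4642],
       [  0.    , 369.9051, 192.4374],
       [  0.    ,   0.    ,   1.    ]]), 'dist_coeffs': array([-0.0478,  0.    ,  0.    ,  0.    ,  0.    ]), 'cam_to_world': array([[-0.004 , -0.9982,  0.0605,  0.4569],
       [-0.9996,  0.0023, -0.0283,  0.0043],
       [ 0.0282, -0.0606, -0.9978,  1.3649],
       [ 0.    ,  0.    ,  0.    ,  1.    ]])}
```

View pics/side0.png

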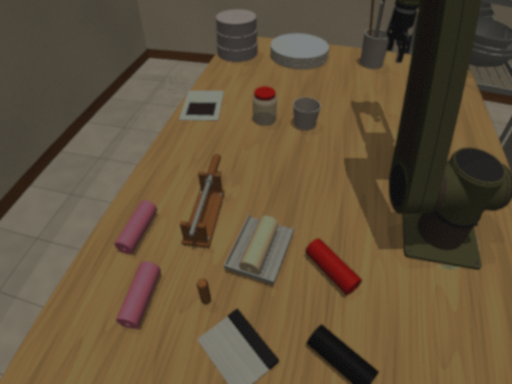

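View pics/top0.png

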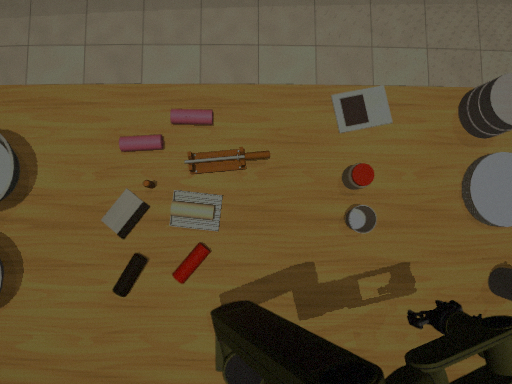

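The axle in the cradle is at top (187–270,155) and side (215,165–195,235), with its wooden handle pointing to -y. The pale barrel in the tray is at top (192,211) and side (262,244). Look-alikes are two pink (top (140,143) and (191,117)), one red (191,262) and one black (130,274). The pale one is the target, so I'll take enlarged crops of it.

```bash
python3 - <<'E'
import cv2
t=cv2.imread("pics/top0.png"); s=cv2.imread("pics/side0.png")
def crop(im,x0,y0,x1,y1,f,n):
    c=cv2.resize(im[y0:y1,x0:x1],None,fx=f,fy=f,interpolation=cv2.INTER_CUBIC)
    c=cv2.convertScaleAbs(c,alpha=1.5)
    for x in range(x0-x0%10+10,x1,10):
        cv2.line(c,(int((x-x0)*f),0),(int((x-x0)*f),6),(255,255,0),1); cv2.putText(c,str(x),(int((x-x0)*f)-10,16),0,.35,(255,255,0),1)
    for y in range(y0-y0%10+10,y1,10):
        cv2.line(c,(0,int((y-y0)*f)),(6,int((y-y0)*f)),(255,255,0),1); cv2.putText(c,str(y),(8,int((y-y0)*f)+4),0,.35,(255,255,0),1)
    cv2.imwrite(n,c)
crop(t,165,140,275,180,7,"pics/tc.png")
crop(t,160,182,230,237,10,"pics/tt.png")
crop(s,175,150,235,250,6,"pics/sc.png")
crop(s,220,208,300,290,7,"pics/st.png")
E
```

```text
(no output)
```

View pics/tc.png

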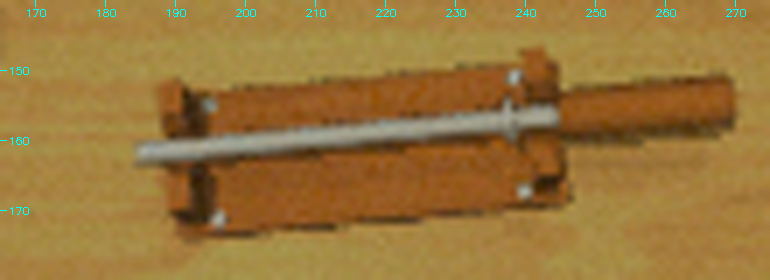

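View pics/tt.png

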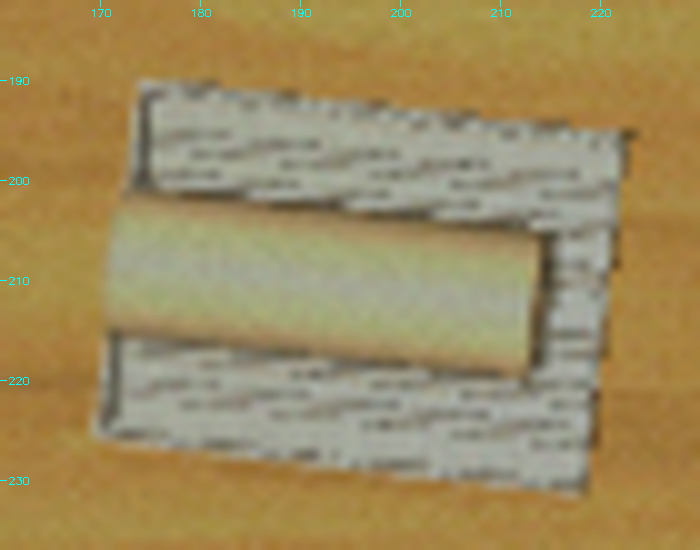

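View pics/sc.png

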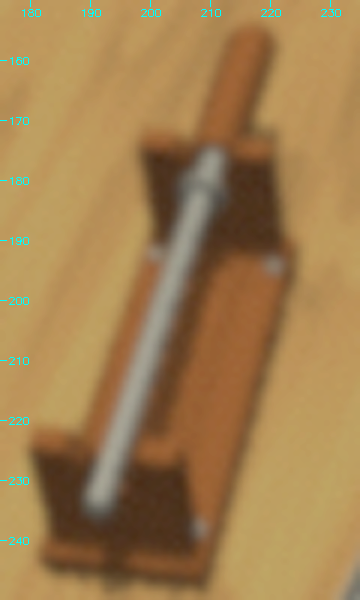

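View pics/st.png

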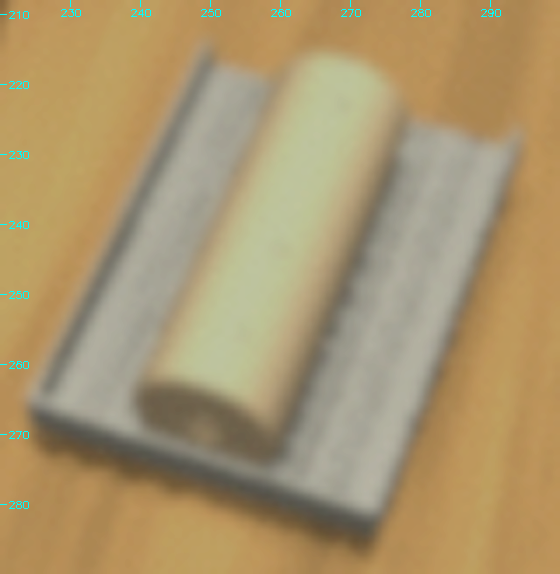

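```bash
cat > h.py <<'E'
import numpy as np, cv2
from scipy.optimize import least_squares
from scipy.ndimage import map_coordinates
from scipy.spatial.transform import Rotation as R
from plant import robot, viewer
np.set_printoptions(precision=4,suppress=True)
CI={n:viewer.camera_info(n) for n in("side","top")}
def proj(n,P):
    c=CI[n];T=np.linalg.inv(c["cam_to_world"]);P=np.atleast_2d(P).astype(float)
    rv,_=cv2.Rodrigues(T[:3,:3]); return cv2.projectPoints(P,rv,T[:3,3],c["K"],c["dist_coeffs"])[0][:,0]
def ray(n,uv):
    c=CI[n];u=cv2.undistortPoints(np.array([[uv]],float),c["K"],c["dist_coeffs"])[0,0]
    M=c["cam_to_world"];d=M[:3,:3]@np.r_[u,1];return M[:3,3],d/np.linalg.norm(d)
def tri(a,b): # a=side uv, b=top uv
    A=[];B=[]
    for n,uv in(("side",a),("top",b)):
        o,d=ray(n,uv);Q=np.eye(3)-np.outer(d,d);A.append(Q);B.append(Q@o)
    A=np.vstack(A);B=np.hstack(B);x=np.linalg.lstsq(A,B,rcond=None)[0]
    return x,np.abs(A@x-B).max()
def atz(n,uv,z):
    o,d=ray(n,uv);return o+d*(z-o[2])/d[2]
def axdir(p): # p=x,y,z,yaw,pitch ; local +y ; yaw about z, pitch up of +y
    yaw,pt=p[3],p[4];return np.array([-np.sin(yaw)*np.cos(pt),np.cos(yaw)*np.cos(pt),np.sin(pt)])
def silh(n,p,r,y0,y1,k=25,ends=(0,0)):
    """sample silhouette points of a cylinder -> Nx3 points and outward dir 3d"""
    d=axdir(p);o=np.array(p[:3]);c=CI[n]["cam_to_world"][:3,3];P=[];N=[]
    m=0.004
    for t in np.linspace(y0+m,y1-m,k):
        q=o+d*t;v=c-q;v=v-d*(v@d);D=np.linalg.norm(v);v/=D;w=np.cross(d,v)
        s=r/D;  # tangent
        for sg in(1,-1):
            nn=v*s+sg*w*np.sqrt(1-s*s);P.append(q+r*nn);N.append(nn)
    for e,t,sg in((ends[0],y0,-1),(ends[1],y1,1)):
        if not e: continue
        q=o+d*t;v=c-q;up=v-d*(v@d);up/=np.linalg.norm(up);w=np.cross(d,up)
        # if the cap faces the camera its outer rim is the lower half, else upper half
        h=-1 if sg*(v@d)>0 else 1
        for a in np.linspace(-1.0,1.0,9):
            P.append(q+r*(np.cos(a)*h*up+np.sin(a)*w));N.append(d*sg*1.0+0*up)
    return np.array(P),np.array(N)
def track(ims,p0,parts,free=(0,1,2,3),win=3.0,iters=12,cams=("side","top"),verbose=1,prior=None):
    p=np.array(p0,float);free=list(free)
    G={n:cv2.GaussianBlur(ims[n].astype(np.float32),(0,0),.6) for n in cams}
    for it in range(iters):
        w=win if it<iters//2 else max(1.5,win/2)
        obs=[]
        for n in cams:
            for(r,y0,y1,k,ends,cc)in parts:
                if n not in cc: continue
                P,N=silh(n,p,r,y0,y1,k,ends);a=proj(n,P);b=proj(n,P+N*1e-3);nd=b-a;nd/=np.linalg.norm(nd,axis=1)[:,None]+1e-9
                s=np.arange(-w-1,w+1.01,.25)
                xs=a[:,0,None]+s*nd[:,0,None];ys=a[:,1,None]+s*nd[:,1,None]
                prof=np.stack([map_coordinates(G[n][...,c],[ys,xs],order=1,mode='nearest')for c in range(3)],-1)
                g=np.linalg.norm(prof[:,6:]-prof[:,:-6],axis=-1);sc=s[3:-3]
                g=g*np.exp(-(sc/w)**2/2)
                for i in range(len(P)):
                    j=g[i].argmax()
                    if g[i,j]<12 or j in(0,len(sc)-1):continue
                    l,m,h=g[i,j-1:j+2];den=l-2*m+h;off=0 if den==0 else .5*(l-h)/den
                    obs.append((n,r,y0,y1,k,ends,i,sc[j]+off*.25,a[i],nd[i]))
        def res(x):
            q=p.copy();q[free]=x;out=[];cache={}
            for(n,r,y0,y1,k,ends,i,sv,a,nd)in obs:
                key=(n,r,y0,y1)
                if key not in cache: cache[key]=proj(n,silh(n,q,r,y0,y1,k,ends)[0])
                out.append((cache[key][i]-a)@nd-sv)
            if prior is not None: out+=list((q-prior[0])/prior[1])
            return np.array(out)
        sol=least_squares(res,p[free],loss="soft_l1",f_scale=.3,x_scale=[.01 if f<3 else .05 for f in free])
        p[free]=sol.x
    if verbose:
        rr=res(sol.x);J=sol.jac;C=np.linalg.pinv(J.T@J)*np.median(rr**2)*2
        print("fit",p,"n",len(obs),"med|r|",np.median(abs(rr)),"sd",np.sqrt(np.diag(C)))
        for n in cams:
            z=[v for v,o in zip(rr,obs) if o[0]==n];print("  ",n,len(z),np.median(np.abs(z)),np.mean(z))
    return p
def overlay(ims,n,ps,box,f,fn):
    x0,y0,x1,y1=box;c=cv2.resize(ims[n][y0:y1,x0:x1],None,fx=f,fy=f,interpolation=cv2.INTER_CUBIC);c=cv2.convertScaleAbs(c,alpha=1.5)
    for p,parts,col in ps:
        for(r,a,b,k,ends,cc)in parts:
            for u in proj(n,silh(n,p,r,a,b,60,(1,1))[0]):
                cv2.circle(c,(int((u[0]+.5-x0)*f),int((u[1]+.5-y0)*f)),1,col,-1)
    cv2.imwrite(fn,c)
B=("side","top")
BAR=[(.027,-.075,.075,30,(1,1),B)]
AX=[(.006,0.003,.185,40,(0,1),B),(.013,-.117,-.027,20,(1,0),("top","side"))]
E
python3 - <<'E'
from h import *
ims={n:cv2.imread(f"pics/{n}0.png") for n in B}
print(tri((191,234),(184.5,162)),tri((217,156),(269.5,154.5)))
a,_=tri((191,234),(184.5,162));b,_=tri((217,156),(269.5,154.5))
d=(a-b);L=np.linalg.norm(d);print(L);d/=L
p0=np.r_[b+d*.117,np.arctan2(-d[0],d[1]),0]
A=track(ims,p0,AX,free=(0,1,2,3,4))
A2=track(ims,p0,AX,free=(0,1,2,3))
q=atz("top",(192.5,210.5),.08);print(q)
b0=np.r_[q[:2],.05,-.09,0]
Bp=track(ims,b0,BAR,win=4);Bp2=track(ims,Bp,BAR,free=(0,1,2,3,4))
ps=[(A2,AX,(0,0,255)),(Bp,BAR,(255,0,0))]
overlay(ims,"top",ps,(160,140,280,230),6,"pics/o1.png")
overlay(ims,"side",ps,(175,150,295,280),4.5,"pics/o2.png")
E
```

```text
(array([0.6436, 0.2062, 0.0704]), np.float64(0.0005969260329666826)) (array([ 0.6716, -0.0931,  0.067 ]), np.float64(0.001467078083832063))
0.30067012041256347
fit [0.6624 0.0233 0.0687 0.1004 0.042 ] n 271 med|r| 0.1855372811187764 sd [0.0001 0.0002 0.0004 0.0009 0.0019]
   side 133 0.10277291428181129 0.062199327527539865
   top 138 0.3177437944277567 0.08151779725945488
fit [0.6609 0.0231 0.074  0.0884 0.    ] n 263 med|r| 0.2031826025902437 sd [0.0002 0.0003 0.0006 0.0009]
   side 125 0.08640720836364386 0.06969058574943544
   top 138 0.3357335806378156 0.09045176060024458
[0.4726 0.1757 0.08  ]
fit [ 0.4731  0.1784  0.0416 -0.1142  0.    ] n 150 med|r| 0.5196388447064916 sd [0.0004 0.0008 0.0016 0.008 ]
   side 73 0.3839056617741299 0.222314140175037
   top 77 0.5748059847692684 -0.5238372093254025
fit [ 0.4732  0.1788  0.0426 -0.1193 -0.0387] n 141 med|r| 0.3647751904535009 sd [0.0003 0.0005 0.001  0.0061 0.0232]
   side 64 0.23312963125371391 0.17066270859186766
   top 77 0.4193881645816202 -0.31302683525311426
```

View pics/o1.png

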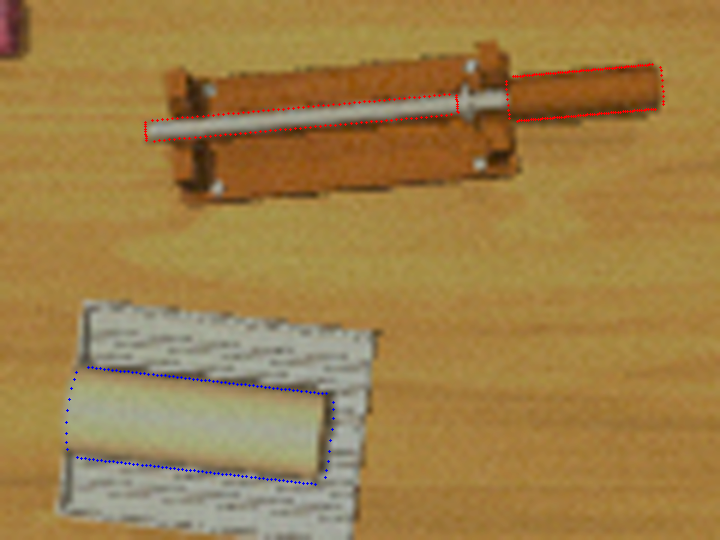

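View pics/o2.png

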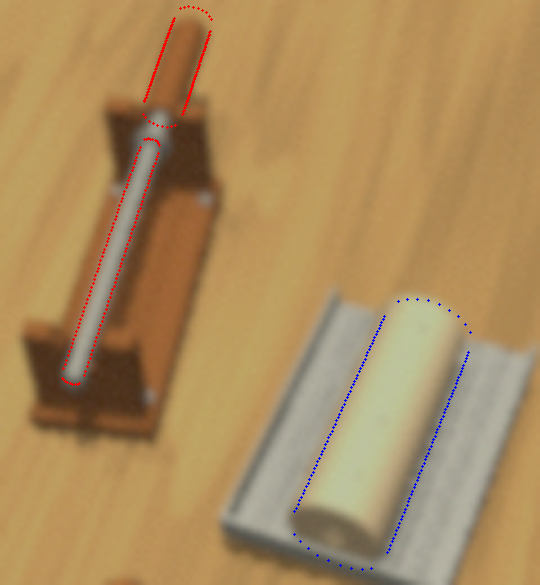

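```bash
python3 - <<'E'
from h import *
ims={n:cv2.imread(f"pics/{n}0.png") for n in B}
# profiles across barrel, both views
p=np.array([.4731,.1784,.045,-.114,0])
for n in B:
    for t in(-.05,0,.05):
        P,N=silh(n,p,.027,t-.005,t+.005,3)
        a,b=proj(n,P)[2:4]  # both sides, middle
        d=(b-a)/np.linalg.norm(b-a);W=np.linalg.norm(b-a)
        s=np.arange(-5,W+5,1.0)
        G=[map_coordinates(ims[n][...,c].astype(float),[a[1]+s*d[1],a[0]+s*d[0]],order=1) for c in range(3)]
        print(n,t,a,b,"W",W)
        for k,x in enumerate(s): print(int(x),*[int(g[k]) for g in G],end=" | ")
        print()
E
```

```text
side -0.05 [257.2934 224.8579] [276.3245 233.1516] W 20.759743538416068
-5 99 109 110 | -4 98 107 108 | -3 96 106 108 | -2 93 105 109 | -1 87 102 110 | 0 82 103 114 | 1 84 109 120 | 2 89 117 124 | 3 95 124 127 | 4 97 127 127 | 5 100 129 126 | 6 102 130 126 | 7 103 129 126 | 8 103 129 125 | 9 103 129 126 | 10 102 129 126 | 11 99 128 126 | 12 96 126 126 | 13 94 123 126 | 14 90 118 125 | 15 85 112 124 | 16 80 105 118 | 17 72 94 107 | 18 65 84 95 | 19 63 77 84 | 20 71 81 85 | 21 83 92 94 | 22 92 100 101 | 23 95 105 106 | 24 98 107 109 | 25 103 112 114 | 
side 0 [250.5011 239.6685] [270.1795 248.303 ] W 21.489411070382012
-5 100 109 110 | -4 96 105 106 | -3 95 105 107 | -2 93 104 108 | -1 86 102 110 | 0 82 103 114 | 1 84 109 120 | 2 89 117 124 | 3 94 123 126 | 4 97 126 126 | 5 101 129 126 | 6 103 130 126 | 7 104 130 126 | 8 103 128 125 | 9 102 127 125 | 10 99 126 124 | 11 98 126 125 | 12 97 127 125 | 13 94 124 126 | 14 91 120 126 | 15 87 114 125 | 16 82 107 121 | 17 77 100 114 | 18 70 91 104 | 19 63 80 90 | 20 63 75 82 | 21 73 82 86 | 22 85 93 95 | 23 93 101 102 | 24 95 105 106 | 25 99 10
[... 1286 characters left out ...]
4 110 108 | 6 90 110 109 | 7 98 111 111 | 8 92 112 110 | 9 88 113 112 | 10 82 111 109 | 11 78 110 109 | 12 72 103 109 | 13 64 91 105 | 14 59 80 91 | 15 82 93 97 | 16 80 90 91 | 17 98 105 104 | 18 103 111 109 | 19 90 100 101 | 20 82 93 95 | 
top 0.05 [179.9488 201.3665] [178.1022 216.4798] W 15.225723107750692
-5 93 105 102 | -4 90 101 99 | -3 92 104 102 | -2 88 97 96 | -1 76 87 89 | 0 42 62 72 | 1 59 86 101 | 2 69 99 110 | 3 77 110 112 | 4 81 111 110 | 5 84 110 108 | 6 92 112 110 | 7 94 111 110 | 8 94 112 110 | 9 87 111 109 | 10 79 109 107 | 11 75 108 108 | 12 71 103 110 | 13 63 92 107 | 14 55 77 88 | 15 62 74 78 | 16 93 103 103 | 17 96 106 107 | 18 93 101 100 | 19 82 92 93 | 20 98 106 106 |
```

```bash
python3 - <<'E'
from h import *
ims={n:cv2.imread(f"pics/{n}0.png") for n in B}
def crop(im,x0,y0,x1,y1,f,n):
    c=cv2.resize(im[y0:y1,x0:x1],None,fx=f,fy=f,interpolation=cv2.INTER_NEAREST);c=cv2.convertScaleAbs(c,alpha=1.7)
    for x in range(x0,x1,5): cv2.putText(c,str(x),(int((x-x0+.5)*f)-8,10),0,.35,(255,255,0),1);cv2.line(c,(int((x-x0+.5)*f),12),(int((x-x0+.5)*f),18),(255,255,0),1)
    for y in range(y0,y1,5): cv2.putText(c,str(y),(0,int((y-y0+.5)*f)+4),0,.35,(255,255,0),1)
    cv2.imwrite(n,c)
crop(ims["side"],222,210,302,292,7,"pics/n1.png")
E
```

```text
(no output)
```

View pics/n1.png

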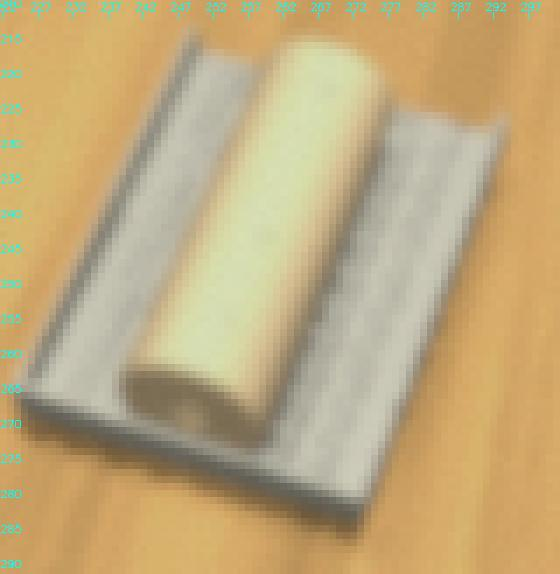

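```bash
cat >> h.py <<'E'
def grab(tag,k=4,cams=B):
    o={}
    for n in cams:
        o[n]=np.mean([viewer.camera(n).astype(np.float32) for _ in range(k)],0);np.save(f"pics/{tag}_{n}.npy",o[n]);cv2.imwrite(f"pics/{tag}_{n}.png",o[n].astype(np.uint8))
    return o
def chroma(ims):
    o={}
    for n in ims:
        f=ims[n].astype(np.float32);c=255*(f[...,2]-f[...,0])/(f[...,2]+f[...,0]+8);o[n]=np.dstack([c,c*0,c*0])
    return o
E
python3 - <<'E'
from h import *
ims=grab("a",5)
ch=chroma(ims)
for x in B: cv2.imwrite(f"pics/ch_{x}.png",np.clip(cv2.resize(ch[x][140:290,150:310,0] if x=="side" else ch[x][140:240,160:280,0],None,fx=4,fy=4)*2,0,255))
BL=[(.027,-.075,.075,30,(0,0),B)]
BT=[(.027,-.075,.075,30,(0,0),B)]
b=track(ch,[.4731,.1784,.045,-.114,0],BL,free=(0,2,3),win=2.5)
b=track(ch,b,BL,free=(0,2,3,4),win=2)
AR=[(.006,0.003,.183,40,(0,0),B)]
a=track(ch,[.6609,.0231,.074,.0884,0],AR,free=(0,2,3),win=2.5)
a2=track(ch,a,AR,free=(0,2,3,4),win=2)
a3=track(ims,a,AR,free=(0,2,3),win=2)
ps=[(a,AX,(0,0,255)),(b,BAR,(255,0,0))]
i8={n:ims[n].astype(np.uint8) for n in B}
overlay(i8,"top",ps,(160,140,280,230),6,"pics/o3.png")
overlay(i8,"side",ps,(175,150,295,280),4.5,"pics/o4.png")
E
```

```text
fit [ 0.4755  0.1784  0.0477 -0.1081  0.    ] n 118 med|r| 0.12189691930858418 sd [0.0001 0.0005 0.0013]
   side 58 0.1633951958983456 0.171696898860213
   top 60 0.06449703996392357 -0.02420082027115891
fit [ 0.4755  0.1784  0.0479 -0.1105 -0.0224] n 118 med|r| 0.11437230207411307 sd [0.0001 0.0004 0.0018 0.0105]
   side 58 0.1742713776061717 0.168623288629301
   top 60 0.06879366414723537 -0.02277452262810372
fit [0.6618 0.0231 0.0696 0.0905 0.    ] n 160 med|r| 0.17039172556627336 sd [0.0003 0.001  0.0017]
   side 80 0.2901357170757163 -0.37571736282892665
   top 80 0.05393596562391492 0.02286632738191496
fit [0.6625 0.0231 0.0661 0.0977 0.0348] n 160 med|r| 0.14374717045362345 sd [0.0004 0.0018 0.0039 0.0169]
   side 80 0.30893357706481833 -0.36335200615639385
   top 80 0.04683183101021431 0.021518654759116605
fit [0.6623 0.0231 0.0695 0.0891 0.    ] n 160 med|r| 0.20889157209904663 sd [0.0004 0.0013 0.0018]
   side 80 0.0972980920386202 0.10152323681732109
   top 80 0.34236370487003287 0.32972872699509986[ WARN:0@13.833] global loadsave.cpp:1063 imwrite_ Unsupported depth image for selected encoder is fallbacked to CV_8U.
```

View pics/o3.png

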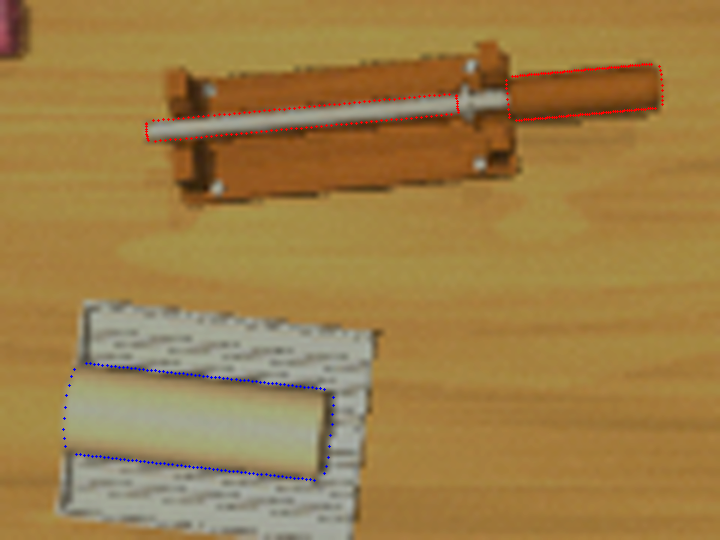

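View pics/o4.png

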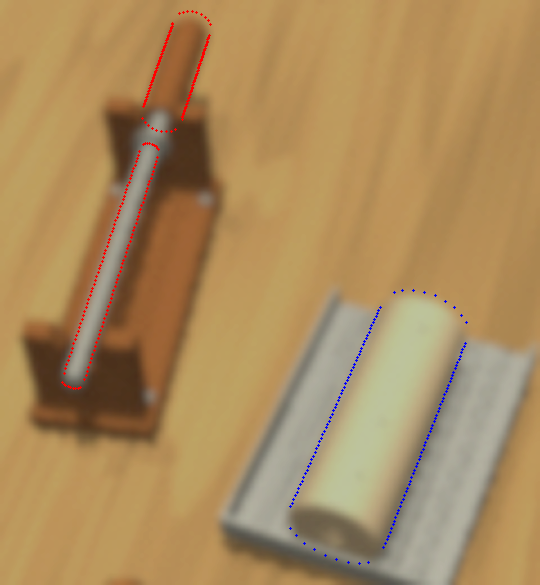

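View pics/ch_side.png

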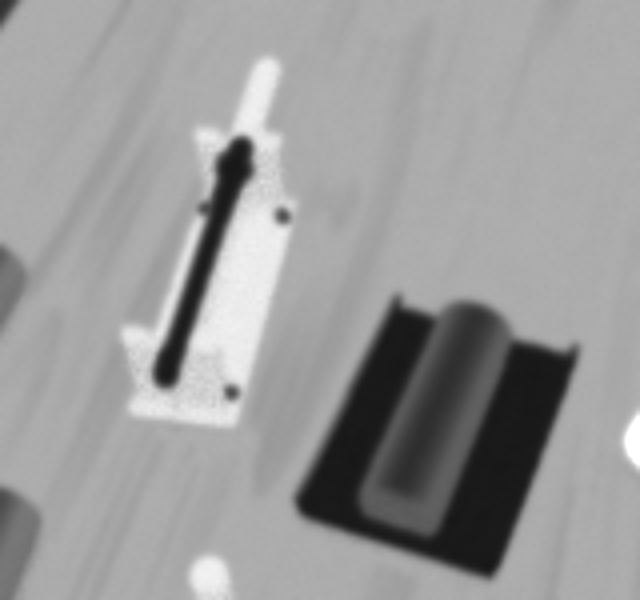

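```bash
cat >> h.py <<'E'
def toolR(yaw,flip=1):
    """tool y down, tool z across axle (yaw = axle yaw)"""
    y=np.array([0,0,-1.]);z=flip*np.array([np.cos(yaw),np.sin(yaw),0]);return np.column_stack([np.cross(y,z),y,z])
def plan(tp,yaw,flip=1):
    s=robot.state();M=R.from_rotvec(s["orientation"]).as_matrix();T=toolR(yaw,flip)
    rv=R.from_matrix(M.T@T).as_rotvec(degrees=True)
    print("t",s["clock"],"pos",s["position"],"q",s["qpos"],"F",s["ft_force"],"M",s["wrist_torque"],"w",s["gripper_width"])
    print("turn deg (tool)",rv,"then shift in target tool axes",T.T@(np.array(tp)-s["position"]))
    print("tool axes now x,y,z:",M[:,0],M[:,1],M[:,2])
E
python3 - <<'E'
from h import *
for f in(1,-1): plan([.667,-.032,.20],.09,f)
ch=chroma({n:np.load(f"pics/a_{n}.npy") for n in B})
A1=[(.006,0.003,.185,40,(0,1),B),(.013,-.117,-.027,20,(1,0),("top",))]
a=track(ch,[.662,.0231,.0696,.09,0],A1,free=(0,1,2,3),win=2)
BT=[(.027,-.075,.075,30,(0,1),("top",))]
b=track(ch,[.4755,.1784,.0477,-.1085,0],BT,free=(0,1,3),win=2,cams=("top",))
E
```

```text
t 0.6 pos [ 0.172  -0.5487  0.2313] q [-1.3405  0.3068  1.5064  0.      1.3284 -0.0735] F [-0.332   0.5644  0.1228] M [-0.0134  0.0428 -0.003 ] w 0.08534826788106119
turn deg (tool) [ -0.004  -77.7504   0.0016] then shift in target tool axes [-0.4701  0.0313  0.5395]
tool axes now x,y,z: [-0.9542 -0.2991 -0.    ] [ 0.     -0.0001 -1.    ] [ 0.2991 -0.9542  0.0001]
t 0.6 pos [ 0.172  -0.5487  0.2313] q [-1.3405  0.3068  1.5064  0.      1.3284 -0.0735] F [-0.332   0.5644  0.1228] M [-0.0134  0.0428 -0.003 ] w 0.08534826788106119
turn deg (tool) [ -0.0017 102.2496  -0.0043] then shift in target tool axes [ 0.4701  0.0313 -0.5395]
tool axes now x,y,z: [-0.9542 -0.2991 -0.    ] [ 0.     -0.0001 -1.    ] [ 0.2991 -0.9542  0.0001]
fit [0.662  0.0243 0.0681 0.0903 0.    ] n 226 med|r| 0.13404940678446298 sd [0.0001 0.0002 0.0003 0.0007]
   side 89 0.28745899881985343 -0.33458859963321314
   top 137 0.07593622568980676 0.0721162025837513
fit [ 0.4755  0.1796  0.0477 -0.1101  0.    ] n 69 med|r| 0.05027051557871555 sd [0.     0.0001 0.0008]
   top 69 0.05027051557871555 -0.018438619007878018
```

```bash
cat >> h.py <<'E'
def rows(tp,Rt,n):
    s=robot.state();M=R.from_rotvec(s["orientation"]).as_matrix()
    rel=M.T@Rt;d=M.T@(np.array(tp)-s["position"]);rv=R.from_matrix(rel).as_rotvec()/n
    S=sum(R.from_rotvec(rv*k).as_matrix() for k in range(n))
    t=np.linalg.solve(S,d);print("n",n,"row",t,np.degrees(rv))
    P=s["position"].copy();Q=M.copy()
    pts=[]
    for k in range(n): P=P+Q@t;Q=Q@R.from_rotvec(rv).as_matrix();pts.append(P.copy())
    return np.array(pts)
E
python3 - <<'E'
from h import *
p=rows([.667,-.031,.16],toolR(.09),24); print(p[::3]); print(np.linalg.norm(p[:,:2],axis=1).round(3))
E
```

```text
n 24 row [-0.0319  0.003   0.0047] [-0.0002 -3.2396  0.0001]
[[ 0.2038 -0.5436  0.2284]
 [ 0.297  -0.5178  0.2194]
 [ 0.3845 -0.4766  0.2105]
 [ 0.4637 -0.4212  0.2016]
 [ 0.5325 -0.3533  0.1927]
 [ 0.5888 -0.2747  0.1838]
 [ 0.631  -0.1877  0.1749]
 [ 0.6579 -0.0949  0.1659]]
[0.581 0.586 0.592 0.597 0.602 0.607 0.612 0.617 0.622 0.626 0.631 0.635
 0.639 0.643 0.646 0.65  0.653 0.656 0.658 0.661 0.663 0.665 0.666 0.668]
```

Call:
play_rows(motion=[[-0.032, 0.002, 0.0047, 0, -3.24, 0], [-0.032, 0.002, 0.0047, 0, -3.24, 0], [-0.032, 0.002, 0.0047, 0, -3.24, 0], [-0.032, 0.002, 0.0047, 0, -3.24, 0], [-0.032, 0.002, 0.0047, 0, -3.24, 0], [-0.032, 0.002, 0.0047, 0, -3.24, 0], [-0.032, 0.002, 0.0047, 0, -3.24, 0], [-0.032, 0.002, 0.0047, 0, -3.24, 0], [-0.032, 0.002, 0.0047, 0, -3.24, 0], [-0.032, 0.002, 0.0047, 0, -3.24, 0], [-0.032, 0.002, 0.0047, 0, -3.24, 0], [-0.032, 0.002, 0.0047, 0, -3.24, 0], [-0.032, 0.002, 0.0047, 0, -3.24, 0], [-0.032, 0.002, 0.0047, 0, -3.24, 0], [-0.032, 0.002, 0.0047, 0, -3.24, 0], [-0.032, 0.002, 0.0047, 0, -3.24, 0], [-0.032, 0.002, 0.0047, 0, -3.24, 0], [-0.032, 0.002, 0.0047, 0, -3.24, 0], [-0.032, 0.002, 0.0047, 0, -3.24, 0], [-0.032, 0.002, 0.0047, 0, -3.24, 0]], fingers=-1)

```text
clock: 2.27
position: [0.6437, -0.1546, 0.1911]
orientation: [-1.143, 1.306, -1.307]
ft_force: [0.7, 0.6, 0.1]
gripper_width: 0.0853
```

```bash
python3 - <<'E'
from h import *
plan([.667,-.031,.16],.09)
p=rows([.667,-.031,.16],toolR(.09),4); print(p)
E
```

```text
t 2.2667 pos [ 0.6437 -0.1546  0.1911] q [-0.2995  0.4559  1.3687 -0.      1.3165 -0.1663] F [0.6809 0.6272 0.0823] M [ 0.0633 -0.0757 -0.0526] w 0.0852543914869611
turn deg (tool) [ -0.0227 -12.7883   0.0065] then shift in target tool axes [-0.121   0.0311  0.0343]
tool axes now x,y,z: [-0.1328 -0.9911  0.0001] [ 0.0004 -0.0001 -1.    ] [ 0.9911 -0.1328  0.0004]
n 4 row [-0.0312  0.0078  0.0043] [-0.0057 -3.1971  0.0016]
[[ 0.6521 -0.1243  0.1833]
 [ 0.6588 -0.0935  0.1756]
 [ 0.6638 -0.0623  0.1678]
 [ 0.667  -0.031   0.16  ]]
```

Call:
play_rows(motion=[[-0.031, 0.0078, 0.0043, 0, -3.2, 0], [-0.031, 0.0078, 0.0043, 0, -3.2, 0], [-0.031, 0.0078, 0.0043, 0, -3.2, 0], [-0.031, 0.0078, 0.0043, 0, -3.2, 0], [0, 0, 0, 0, 0, 0], [0, 0, 0, 0, 0, 0]])

```text
clock: 2.77
position: [0.666, -0.0312, 0.1593]
orientation: [-1.252, 1.144, -1.141]
ft_force: [-0.0, -0.9, 0.3]
gripper_width: 0.0853
```

```bash
python3 - <<'E'
from h import *
im=grab("b",1)
plan([.667,-.031,.16],.09)
E
```

```text
t 2.8667 pos [ 0.6665 -0.0337  0.1602] q [-0.1134  0.4878  1.3951 -0.0007  1.2584 -0.2006] F [ 0.9615 -0.291  -0.3085] M [ 0.0101 -0.0173  0.0488] w 0.08528957544721102
turn deg (tool) [-0.0045 -0.1515  0.041 ] then shift in target tool axes [-0.0027  0.0002  0.0007]
tool axes now x,y,z: [ 0.0872 -0.9962  0.0007] [ 0.0001 -0.0007 -1.    ] [0.9962 0.0872 0.0001]
```

View pics/b_top.png

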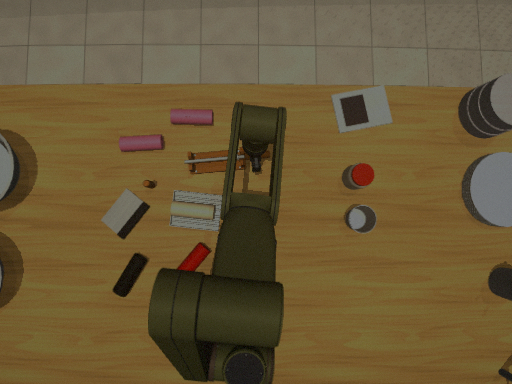

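View pics/b_side.png

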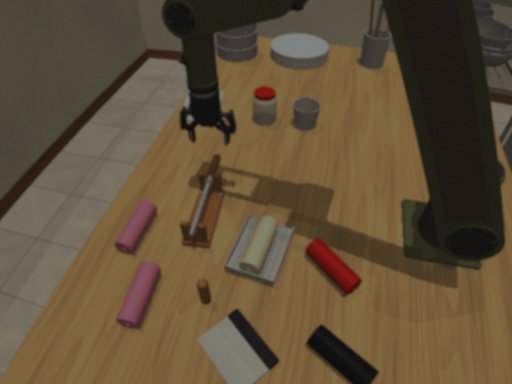

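The gripper sits above the handle with the jaws across the axis (side view (207,115) over the handle at (216,158)). Descending.

Call:
play_rows(motion=[[-0.0015, 0.02, 0.0005, 0, 0, 0], [0, 0.02, 0, 0, 0, 0], [0, 0.02, 0, 0, 0, 0], [0, 0.02, 0, 0, 0, 0], [0, 0.015, 0, 0, 0, 0], [0, 0.01, 0, 0, 0, 0], [0, 0.006, 0, 0, 0, 0], [0, 0, 0, 0, 0, 0], [0, 0, 0, 0, 0, 0]])

```text
clock: 3.62
position: [0.6672, -0.0325, 0.0496]
orientation: [-1.248, 1.145, -1.146]
ft_force: [-0.2, -0.2, -0.5]
gripper_width: 0.0857
```

```bash
python3 - <<'E'
from h import *
im=grab("c",1)
plan([.667,-.031,.05],.09)
i8={n:im[n].astype(np.uint8) for n in B}
overlay(i8,"side",[],(165,90,265,190),6,"pics/c1.png")
E
```

```text
t 3.7167 pos [ 0.6677 -0.0322  0.0504] q [-0.1113  0.596   1.5075 -0.      1.0357 -0.1983] F [ 0.301   0.5872 -0.7419] M [ 0.0182  0.0685 -0.0055] w 0.0850223582033261
turn deg (tool) [-0.1298 -0.1751  0.0283] then shift in target tool axes [-0.0013  0.0004 -0.0006]
tool axes now x,y,z: [ 0.0868 -0.9962  0.0005] [ 0.0023 -0.0003 -1.    ] [0.9962 0.0868 0.0023]
```

View pics/c1.png

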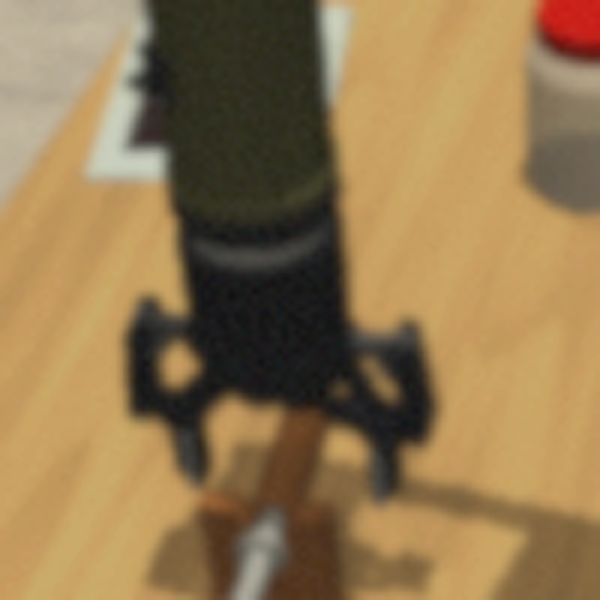

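The fingers straddle the handle, with tips at crop (193,470) and (383,490) and the handle between them at (297,440). Closing.

Call:
play_rows(motion=[[0, 0, 0, 0, 0, 0], [0, 0, 0, 0, 0, 0], [0, 0, 0, 0, 0, 0], [0, 0, 0, 0, 0, 0], [0, 0, 0, 0, 0, 0], [0, 0, 0, 0, 0, 0], [0, 0, 0, 0, 0, 0], [0, 0, 0, 0, 0, 0], [0, 0, 0, 0, 0, 0], [0, 0, 0, 0, 0, 0], [0, 0, 0, 0, 0, 0], [0, 0, 0, 0, 0, 0]], fingers=1)

```text
clock: 4.72
position: [0.6669, -0.0317, 0.0493]
orientation: [-1.249, 1.144, -1.145]
ft_force: [0.4, 0.2, 3.5]
gripper_width: 0.0244
```

```bash
python3 - <<'E'
from h import *
im=grab("d",3); plan([.667,-.031,.05],.09)
i8={n:im[n].astype(np.uint8) for n in B}
ch=chroma(im)
a=track(ch,[.662,.0243,.0685,.09,0],[(.006,0.003,.185,40,(0,1),B)],free=(0,1,2,3),win=2)
overlay(i8,"side",[],(165,90,265,190),6,"pics/d1.png")
E
```

```text
t 5.0167 pos [ 0.6669 -0.0318  0.0492] q [-0.1109  0.5971  1.5088  0.0001  1.0353 -0.1983] F [0.2809 0.8464 3.1656] M [ 0.2611 -0.0099 -0.0237] w 0.0242412668938092
turn deg (tool) [-0.0243 -0.1517 -0.0022] then shift in target tool axes [-0.0007 -0.0008  0.0001]
tool axes now x,y,z: [ 0.0872 -0.9962 -0.    ] [ 0.0004  0.0001 -1.    ] [0.9962 0.0872 0.0004]
fit [0.6605 0.0238 0.069  0.0778 0.    ] n 170 med|r| 0.13943871864928403 sd [0.0002 0.0002 0.0003 0.0015]
   side 89 0.29274774520367625 -0.3402709046006367
   top 81 0.059116043543171196 0.03539307832002913
```

View pics/d1.png

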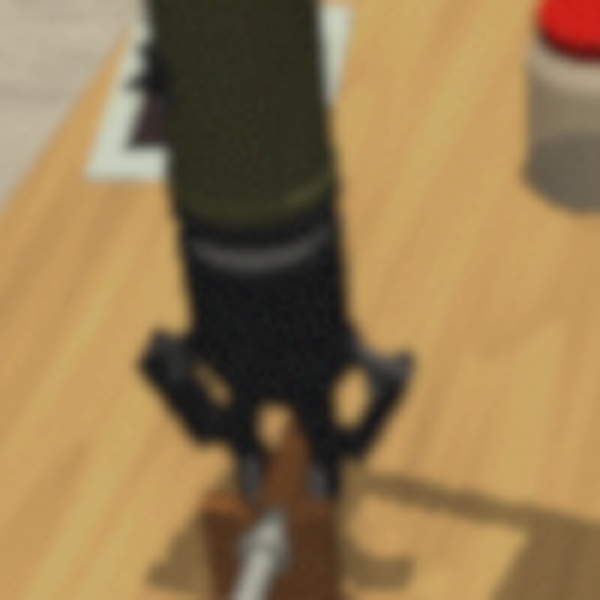

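Call:
play_rows(motion=[[0, -0.003, 0, 0, 0, 0], [0, -0.005, 0, 0, 0, 0], [0, -0.01, 0, 0, 0, 0], [0, -0.015, 0, 0, 0, 0], [0, -0.015, 0, 0, 0, 0], [0, -0.012, 0, 0, 0, 0], [0, 0, 0, 0, 0, 0], [0, 0, 0, 0, 0, 0]])

```text
clock: 5.68
position: [0.6672, -0.0319, 0.1102]
orientation: [-1.248, 1.143, -1.146]
ft_force: [-0.1, -0.4, -1.1]
gripper_width: 0.024
```

```bash
python3 - <<'E'
from h import *
im=grab("e",3); plan([.667,-.031,.05],.09)
ch=chroma(im)
X=[(.006,0.003,.185,40,(0,1),B)]
for I in (ch,im):
  a=track(I,[.661,.0243,.1285,.08,0],X,free=(0,1,2,3),win=3)
  a2=track(I,a,X,free=(0,1,2,3,4),win=2)
i8={n:im[n].astype(np.uint8) for n in B}
overlay(i8,"side",[(a,X,(0,0,255))],(165,90,265,240),4,"pics/e1.png")
overlay(i8,"top",[(a,X,(0,0,255))],(165,120,265,190),7,"pics/e2.png")
E
```

```text
t 5.9833 pos [ 0.666  -0.0317  0.1081] q [-0.1109  0.5354  1.4536 -0.      1.1546 -0.1983] F [-0.3296  0.1327 -1.6406] M [-0.0738  0.0526 -0.0052] w 0.024175650664314294
turn deg (tool) [ 0.1128 -0.1517 -0.021 ] then shift in target tool axes [-0.0006  0.0581  0.001 ]
tool axes now x,y,z: [ 0.0872 -0.9962 -0.0004] [-0.002   0.0002 -1.    ] [ 0.9962  0.0872 -0.002 ]
fit [0.6598 0.0236 0.1288 0.0828 0.    ] n 169 med|r| 0.11198580900753376 sd [0.0001 0.0002 0.0003 0.001 ]
   side 89 0.16332447722000312 -0.2512562221205475
   top 80 0.09058033565975426 0.06905905199454368
fit [ 0.6579  0.0233  0.1368  0.0708 -0.0509] n 169 med|r| 0.09814129699690072 sd [0.0003 0.0001 0.001  0.0017 0.0062]
   side 89 0.15207352251498543 -0.2610907139724086
   top 80 0.06725986411049634 0.0597563041891385
fit [0.6588 0.0219 0.1346 0.079  0.    ] n 167 med|r| 0.2902651546279162 sd [0.0004 0.0004 0.0007 0.0033]
   side 88 0.2260340964272451 0.223484981530246
   top 79 0.34600942333461826 0.33287677921659636
fit [0.6594 0.022  0.1326 0.0832 0.0121] n 167 med|r| 0.285262096314589 sd [0.0011 0.0004 0.003  0.0071 0.0186]
   side 88 0.22659820644191767 0.21685850954747188
   top 79 0.3444721873716448 0.3287568881760082
```

View pics/e1.png

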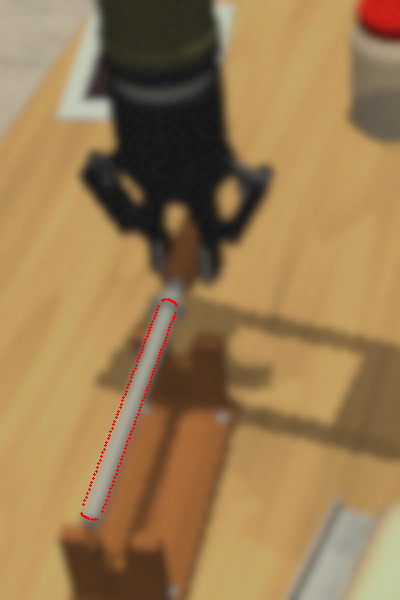

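View pics/e2.png

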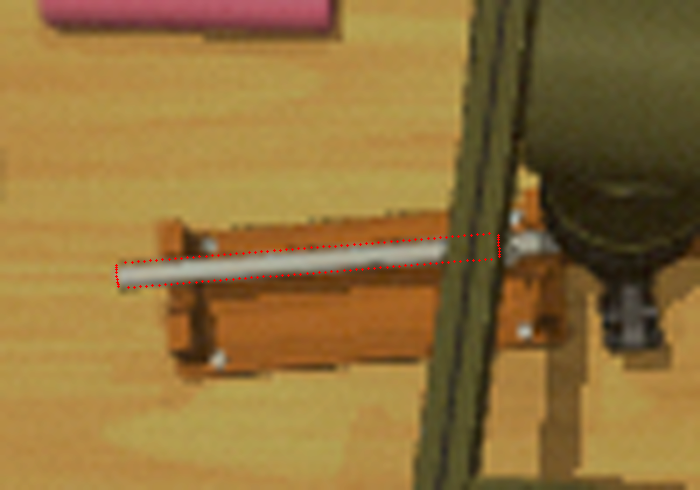

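```bash
cat >> h.py <<'E'
TIP=[(.006,.125,.185,30,(0,1),B)]
def tipfit(im,p0,pitch=0,yaw=None):
    q=np.array(p0,float);q[4]=pitch
    a=track(chroma(im),q,TIP,free=(0,1,2),win=2.5,verbose=0)
    g=track(im,q,TIP,free=(0,1,2),win=2.5,verbose=0)
    t=lambda p:p[:3]+axdir(p)*.185
    return t(a),t(g)
E
python3 - <<'E'
from h import *
L=lambda t:{n:np.load(f"pics/{t}_{n}.npy") for n in B}
for t,p in(("a",[.662,.0243,.069,.0903,0]),("d",[.6605,.0238,.069,.08,0]),("e",[.6595,.0236,.1288,.083,0])):
    print(t,*tipfit(L(t),p))
im=L("e");i=L("a")
overlay({n:im[n].astype(np.uint8) for n in B},"side",[],(180,150,215,230),7,"pics/f1.png")
overlay({n:i[n].astype(np.uint8) for n in B},"side",[],(180,165,215,245),7,"pics/f2.png")
f=np.hstack([cv2.imread("pics/f1.png"),cv2.imread("pics/f2.png")]);cv2.imwrite("pics/f.png",f)
E
```

```text
a [0.6453 0.2085 0.0682] [0.6443 0.2066 0.0748]
d [0.6461 0.2083 0.0691] [0.6452 0.2067 0.0752]
e [0.6446 0.2079 0.1286] [0.644  0.2063 0.1346]
```

View pics/f.png

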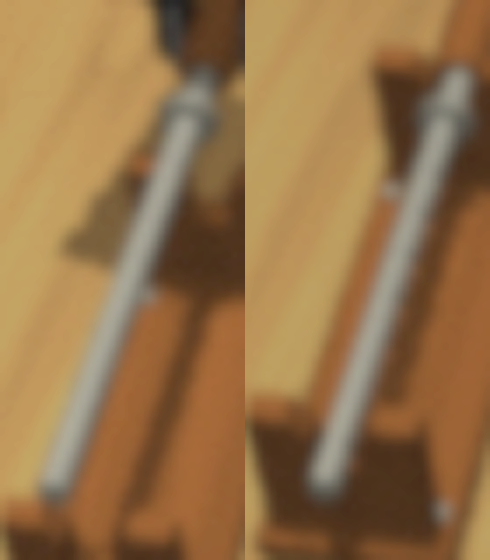

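```bash
python3 - <<'E'
from h import *
p=rows([.4405,-.1593,.109],toolR(-.105),12); print(p[::3])
E
```

```text
n 12 row [ 0.0107 -0.0001 -0.0188] [ 0.0095  0.9184 -0.0008]
[[ 0.6482 -0.044   0.1082]
 [ 0.5936 -0.0791  0.1084]
 [ 0.5374 -0.1114  0.1087]
 [ 0.4797 -0.1411  0.1089]]
```

Call:
play_rows(motion=[[0.0107, 0, -0.0188, 0, 0.92, 0], [0.0107, 0, -0.0188, 0, 0.92, 0], [0.0107, 0, -0.0188, 0, 0.92, 0], [0.0107, 0, -0.0188, 0, 0.92, 0], [0.0107, 0, -0.0188, 0, 0.92, 0], [0.0107, 0, -0.0188, 0, 0.92, 0], [0.0107, 0, -0.0188, 0, 0.92, 0], [0.0107, 0, -0.0188, 0, 0.92, 0], [0.0107, 0, -0.0188, 0, 0.92, 0], [0.0107, 0, -0.0188, 0, 0.92, 0], [0.0107, 0, -0.0188, 0, 0.92, 0], [0.0107, 0, -0.0188, 0, 0.92, 0], [0, 0.015, 0, 0, 0, 0], [0, 0.015, 0, 0, 0, 0], [0, 0.015, 0, 0, 0, 0], [0, 0, 0, 0, 0, 0], [0, 0, 0, 0, 0, 0]])

```text
clock: 7.4
position: [0.4406, -0.1595, 0.0635]
orientation: [-1.159, 1.289, -1.285]
ft_force: [-0.0, -0.3, -1.4]
gripper_width: 0.0242
```

```bash
python3 - <<'E'
from h import *
im=grab("g",4); plan([.4405,-.1593,.0283],-.105)
print(tipfit(im,[.4442,-.1037,.083,-.11,0]))
i8={n:im[n].astype(np.uint8) for n in B}
overlay(i8,"side",[],(190,130,310,290),3.7,"pics/g1.png")
overlay(i8,"top",[],(150,160,310,260),5,"pics/g2.png")
E
```

```text
t 7.8 pos [ 0.4417 -0.1599  0.0646] q [-0.4372  0.3658  1.9389  0.      0.8358 -0.3321] F [-0.1652 -0.2099 -1.3912] M [-0.0716  0.09    0.0321] w 0.024587831855548723
turn deg (tool) [-0.0582 -0.003   0.0198] then shift in target tool axes [-0.0004  0.0363 -0.0013]
tool axes now x,y,z: [-0.1049 -0.9945  0.0003] [ 0.001  -0.0005 -1.    ] [ 0.9945 -0.1049  0.001 ]
(array([0.4664, 0.0798, 0.0843]), array([0.4669, 0.0825, 0.0851]))
```

View pics/g1.png

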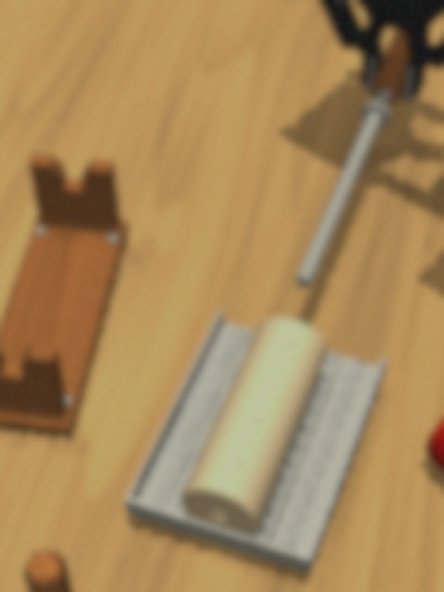

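View pics/g2.png

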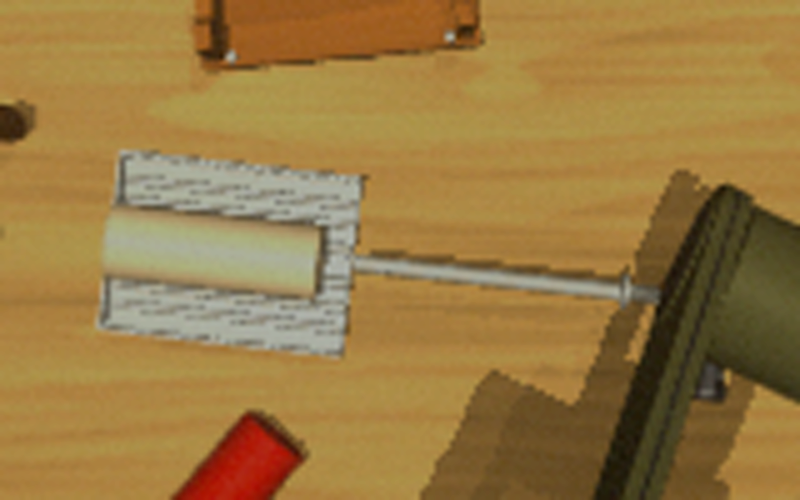

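Call:
play_rows(motion=[[0, 0.012, -0.001, 0, 0, 0], [0, 0.012, 0, 0, 0, 0], [0, 0.0115, 0, 0, 0, 0], [0, 0, 0, 0, 0, 0], [0, 0, 0, 0, 0, 0]])

```text
clock: 8.22
position: [0.44, -0.1595, 0.0284]
orientation: [-1.158, 1.287, -1.285]
ft_force: [0.3, 0.3, -0.9]
gripper_width: 0.0243
```

```bash
python3 - <<'E'
from h import *
im=grab("i",4); plan([.4405,-.1593,.0283],-.105)
ch=chroma(im)
RO=[(.006,0.003,.160,40,(0,0),B)]
for I in(ch,im):
    a=track(I,[.4442,-.1037,.048,-.11,0],RO,free=(0,2,3),win=2.5)
    at=track(I,a,RO,free=(0,3),win=2,cams=("top",))
print(tipfit(im,a))
BL=[(.027,-.075,.075,30,(0,0),B)]
b=track(ch,[.4755,.1796,.0477,-.11,0],BL,free=(0,2,3),win=2)
bt=track(ch,[.4755,.1796,.0477,-.11,0],[(.027,-.075,.075,30,(0,0),("top",))],free=(0,3),win=2,cams=("top",))
for q in (a,at):
  for bb in (b,bt):
    d=axdir(bb);e=np.array([np.cos(bb[3]),np.sin(bb[3]),0]);m=bb[:3]-.075*d;tip=q[:3]+axdir(q)*.185
    print("tip rel mouth along,lat,z",(tip-m)@d,(tip-m)@e,(tip-m)[2],"yaw diff",q[3]-bb[3])
i8={n:im[n].astype(np.uint8) for n in B}
ps=[(a,AX,(0,0,255)),(b,BAR,(255,0,0))]
overlay(i8,"side",ps,(220,140,320,290),4,"pics/i1.png")
overlay(i8,"top",ps,(160,180,300,240),5.7,"pics/i2.png")
E
```

```text
t 8.6167 pos [ 0.4406 -0.1598  0.029 ] q [-0.4381  0.4241  1.977   0.      0.7395 -0.3328] F [ 0.1087 -0.2587 -1.6619] M [-0.0718 -0.0014  0.0777] w 0.023982359082261935
turn deg (tool) [-0.0493 -0.0193  0.0162] then shift in target tool axes [-0.0005  0.0007 -0.0002]
tool axes now x,y,z: [-0.1051 -0.9945  0.0003] [ 0.0008 -0.0004 -1.    ] [ 0.9945 -0.1051  0.0009]
fit [ 0.4455 -0.1037  0.046  -0.1093  0.    ] n 160 med|r| 0.13718567353655908 sd [0.0001 0.0005 0.0014]
   side 80 0.22341235127865317 -0.2564648054365605
   top 80 0.040350990778633564 0.030631895344205923
fit [ 0.4455 -0.1037  0.046  -0.1102  0.    ] n 80 med|r| 0.04563083585323782 sd [0.0001 0.0006]
   top 80 0.04563083585323782 0.030015557850842527
fit [ 0.4451 -0.1037  0.0514 -0.1127  0.    ] n 160 med|r| 0.2787607852671242 sd [0.0004 0.0016 0.0033]
   side 80 0.19837053665704693 0.18497539842722607
   top 80 0.4339231859053314 0.44602370570877614
fit [ 0.4448 -0.1037  0.0514 -0.1124  0.    ] n 80 med|r| 0.46531682684218445 sd [0.0012 0.0135]
   top 80 0.46531682684218445 0.44569314784484015
(array([0.4661, 0.0827, 0
[... 182 characters left out ...]
42038321165572
   top 60 0.06432105257291293 -0.016632617508859533
fit [ 0.4755  0.1796  0.0477 -0.1108  0.    ] n 60 med|r| 0.04944439204223961 sd [0.     0.0008]
   top 60 0.04944439204223961 -0.013487207225882
tip rel mouth along,lat,z -0.0249483487161775 0.0010090366002327598 0.003860338628199088 yaw diff -0.004706660109665209
tip rel mouth along,lat,z -0.024928880333548252 0.0014325041407205578 0.0037154585555979336 yaw diff -0.0019343578888116608
tip rel mouth along,lat,z -0.024977987430352587 0.0006724879046391281 0.003860338628199088 yaw diff -0.004378412139729337
tip rel mouth along,lat,z -0.02495945194732796 0.001096038905793334 0.0037154585555979336 yaw diff -0.0016061099188757894
```

View pics/i1.png

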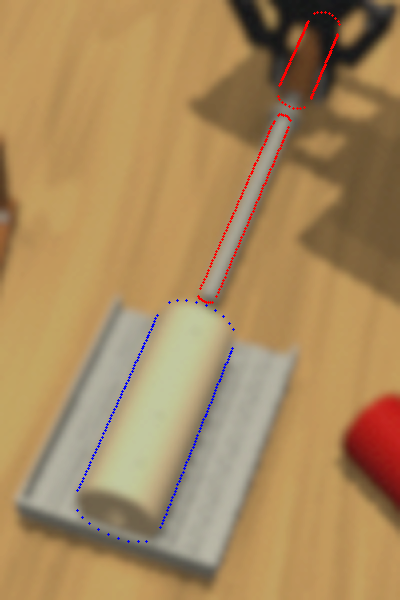

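View pics/i2.png

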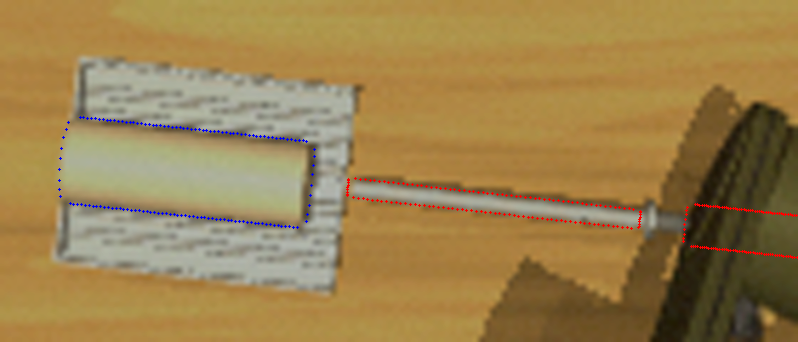

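Call:
play_rows(motion=[[0, -0.02, -0.001, 0, 0, 0], [0, -0.02, 0, 0, 0, 0], [-0.02, 0, 0, 0, 0, 0], [-0.023, 0, 0, 0, 0, 0], [0, 0, 0, 0, 0, 0], [0, 0, 0, 0, 0, 0], [0, 0, 0, 0, 0, 0]])

```text
clock: 9.2
position: [0.4439, -0.1169, 0.0687]
orientation: [-1.158, 1.285, -1.286]
ft_force: [0.3, -0.0, -2.0]
gripper_width: 0.0245
```

Call:
play_rows(motion=[[0, 0.001, 0, 0, 0, 0], [0, 0.001, 0, 0, 0, 0], [0, 0, 0, 0, 0, 0], [0, 0, 0, 0, 0, 0]])

```text
clock: 9.53
position: [0.4437, -0.1172, 0.0664]
orientation: [-1.157, 1.287, -1.287]
ft_force: [0.4, -1.1, -0.4]
gripper_width: 0.0242
```

```bash
python3 - <<'E'
from h import *
im=grab("j",3)
plan([.4405,-.1593,.0283],-.105)
i8={n:im[n].astype(np.uint8) for n in B}
overlay(i8,"side",[],(220,140,320,290),4,"pics/j1.png")
E
```

```text
t 9.8333 pos [ 0.4439 -0.1169  0.0666] q [-0.3496  0.3517  1.9581 -0.      0.8318 -0.2441] F [-0.2643 -0.8079 -0.8609] M [-0.0766  0.0282  0.0771] w 0.0242934107171917
turn deg (tool) [ 0.001  -0.0253 -0.0002] then shift in target tool axes [0.0425 0.0383 0.0011]
tool axes now x,y,z: [-0.1052 -0.9944 -0.    ] [-0.  0. -1.] [ 0.9944 -0.1052 -0.    ]
```

View pics/j1.png

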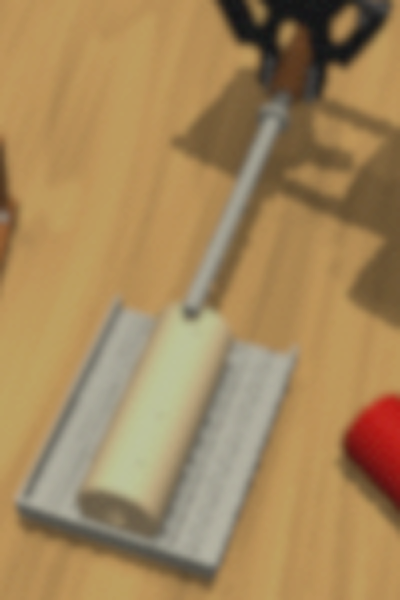

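Call:
play_rows(motion=[[0, 0.001, 0, 0, 0, 0], [0, 0.001, 0, 0, 0, 0], [0, 0, 0, 0, 0, 0]])

```text
clock: 10.08
position: [0.4437, -0.1167, 0.0644]
orientation: [-1.158, 1.287, -1.286]
ft_force: [1.1, -1.4, -1.1]
gripper_width: 0.0244
```

```bash
cat > st.py <<'E'
from plant import robot
import numpy as np
np.set_printoptions(precision=4,suppress=True)
s=robot.state();print(s["clock"],s["position"],"F",s["ft_force"],"M",s["wrist_torque"])
E
python3 st.py
```

```text
10.0833 [ 0.4437 -0.1167  0.0644] F [ 1.1012 -1.4215 -1.1065] M [-0.0573  0.0276  0.0064]
```

Call:
play_rows(motion=[[0, 0.001, 0, 0, 0, 0], [0, 0, 0, 0, 0, 0]])

```text
clock: 10.25
position: [0.4438, -0.1168, 0.0635]
orientation: [-1.158, 1.287, -1.286]
ft_force: [0.1, -0.2, -0.7]
gripper_width: 0.0244
```

```bash
python3 st.py
```

```text
10.25 [ 0.4438 -0.1168  0.0635] F [ 0.0574 -0.2371 -0.746 ] M [-0.0769 -0.0051 -0.0068]
```

Call:
play_rows(motion=[[0, 0.001, 0, 0, 0, 0], [0, 0, 0, 0, 0, 0]])

```text
clock: 10.42
position: [0.4438, -0.1168, 0.0625]
orientation: [-1.158, 1.287, -1.286]
ft_force: [-0.8, -0.8, -1.0]
gripper_width: 0.0244
```

```bash
python3 st.py
```

```text
10.4167 [ 0.4438 -0.1168  0.0625] F [-0.7741 -0.7845 -1.0026] M [-0.0455  0.0222  0.016 ]
```

Call:
play_rows(motion=[[0, 0.0005, 0, 0, 0, 0], [0, 0, 0, 0, 0, 0]])

```text
clock: 10.58
position: [0.4439, -0.1168, 0.062]
orientation: [-1.158, 1.286, -1.286]
ft_force: [0.2, -1.2, -1.4]
gripper_width: 0.0241
```

```bash
python3 st.py
```

```text
10.5833 [ 0.4439 -0.1168  0.062 ] F [ 0.1678 -1.1748 -1.4168] M [-0.0345  0.0094 -0.003 ]
```

Call:
play_rows(motion=[[0, 0.0005, 0, 0, 0, 0], [0, 0, 0, 0, 0, 0]])

```text
clock: 10.75
position: [0.4439, -0.1168, 0.0616]
orientation: [-1.158, 1.286, -1.286]
ft_force: [-0.1, -0.3, -0.9]
gripper_width: 0.0244
```

```bash
python3 st.py
```

```text
10.75 [ 0.4439 -0.1168  0.0616] F [-0.0598 -0.323  -0.9457] M [-0.0305 -0.017  -0.0404]
```

Call:
play_rows(motion=[[0, 0.0005, 0, 0, 0, 0], [0, 0, 0, 0, 0, 0]])

```text
clock: 10.92
position: [0.4439, -0.1168, 0.0611]
orientation: [-1.158, 1.286, -1.286]
ft_force: [-0.2, 0.6, -0.4]
gripper_width: 0.0242
```

```bash
python3 st.py
```

```text
10.9167 [ 0.4439 -0.1168  0.0611] F [-0.2482  0.563  -0.4263] M [-0.0684 -0.0112  0.0054]
```

Call:
play_rows(motion=[[0, 0.0005, 0, 0, 0, 0], [0, 0, 0, 0, 0, 0]])

```text
clock: 11.08
position: [0.4438, -0.1168, 0.0606]
orientation: [-1.158, 1.286, -1.286]
ft_force: [0.6, 0.2, -1.0]
gripper_width: 0.0244
```

```bash
python3 st.py
```

```text
11.0833 [ 0.4438 -0.1168  0.0606] F [ 0.6133  0.2254 -1.018 ] M [0.0049 0.0639 0.0197]
```

Call:
play_rows(motion=[[0, 0.0005, 0, 0, 0, 0], [0, 0, 0, 0, 0, 0]])

```text
clock: 11.25
position: [0.4438, -0.1168, 0.0601]
orientation: [-1.158, 1.286, -1.286]
ft_force: [0.1, -1.3, -0.1]
gripper_width: 0.0239
```

```bash
python3 st.py
```

```text
11.25 [ 0.4438 -0.1168  0.0601] F [ 0.1239 -1.2764 -0.1498] M [ 0.0208 -0.0147  0.0543]
```

Call:
play_rows(motion=[[0, 0.0005, 0, 0, 0, 0], [0, 0, 0, 0, 0, 0]])

```text
clock: 11.42
position: [0.4438, -0.1168, 0.0596]
orientation: [-1.158, 1.286, -1.286]
ft_force: [-0.1, 0.0, -0.4]
gripper_width: 0.0245
```

```bash
python3 st.py
```

```text
11.4167 [ 0.4438 -0.1168  0.0596] F [-0.1073  0.0002 -0.377 ] M [-0.0235  0.0525 -0.0276]
```

Call:
play_rows(motion=[[0, 0.0005, 0, 0, 0, 0], [0, 0, 0, 0, 0, 0]])

```text
clock: 11.58
position: [0.4439, -0.1168, 0.0591]
orientation: [-1.158, 1.286, -1.286]
ft_force: [0.6, -1.1, 0.4]
gripper_width: 0.0242
```

```bash
python3 st.py
```

```text
11.5833 [ 0.4439 -0.1168  0.0591] F [ 0.6483 -1.0503  0.3738] M [ 0.0317 -0.0453  0.0402]
```

Call:
play_rows(motion=[[0, 0.0005, 0, 0, 0, 0], [0, 0, 0, 0, 0, 0]])

```text
clock: 11.75
position: [0.4438, -0.1168, 0.0585]
orientation: [-1.158, 1.286, -1.286]
ft_force: [-0.8, 0.1, 0.7]
gripper_width: 0.0243
```

```bash
python3 st.py; python3 - <<'E'
from h import *
im=grab("k",3)
ch=chroma(im)
print(tipfit(im,[.4469,-.061,.079,-.11,0]))
i8={n:im[n].astype(np.uint8) for n in B}
overlay(i8,"side",[],(240,150,300,240),6.5,"pics/k1.png")
E
python3 st.py
```

```text
11.75 [ 0.4438 -0.1168  0.0585] F [-0.8125  0.1447  0.7294] M [ 0.0671 -0.0095 -0.0018]
(array([ -11388.1856, -135942.1506,  -16762.697 ]), array([0.4696, 0.1227, 0.0797]))
12.05 [ 0.4439 -0.1168  0.0586] F [-0.2469  0.103  -0.3959] M [ 0.0604  0.0329 -0.0674]
```

View pics/k1.png

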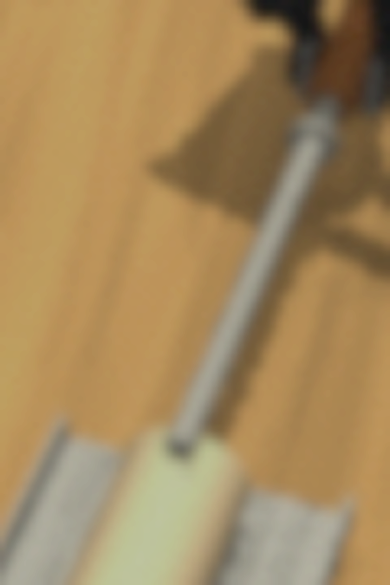

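Call:
play_rows(motion=[[0, -0.006, 0, 0, 0, 0], [0.02, 0, 0, 0, 0, 0], [0.019, 0, 0, 0, 0, 0], [0, 0.015, 0, 0, 0, 0], [0, 0.015, 0, 0, 0, 0], [0, 0.0051, 0, 0, 0, 0], [0, 0, 0, 0, 0, 0], [0, 0, 0, 0, 0, 0]])

```text
clock: 12.72
position: [0.4396, -0.1554, 0.0296]
orientation: [-1.158, 1.287, -1.286]
ft_force: [0.4, 0.7, -3.0]
gripper_width: 0.0244
```

```bash
cat > rel.py <<'E'
from h import *
import sys
tag=sys.argv[1]
im=grab(tag,4);ch=chroma(im);s=robot.state();print(s["clock"],s["position"],s["ft_force"],s["wrist_torque"])
RO=[(.006,0.003,.155,40,(0,0),B)]
d0=np.array([.1098,.994]);tcp=s["position"]
o=np.r_[tcp[:2]+.055*d0,tcp[2]+.0187]
a=track(ch,[o[0],o[1],o[2],-.11,0],RO,free=(0,2,3),win=2.5)
a=track(ch,a,RO,free=(0,3),win=2,cams=("top",))
BL=[(.027,-.075,.075,30,(0,0),B)]
b=track(ch,[.4755,.1796,.0477,-.11,0],BL,free=(0,2,3),win=2)
b=track(ch,b,BL,free=(0,3),win=2,cams=("top",))
d=axdir(b);e=np.array([np.cos(b[3]),np.sin(b[3]),0]);m=b[:3]-.075*d;tip=a[:3]+axdir(a)*.185
print("tip rel mouth along,lat,z",(tip-m)@d,(tip-m)@e,(tip-m)[2],"yaw diff",a[3]-b[3])
E
python3 rel.py l
```

```text
13.1167 [ 0.44   -0.1556  0.0299] [ 0.1949  0.3988 -0.7339] [-0.082  -0.0397  0.0202]
fit [ 0.4446 -0.1009  0.0477 -0.1096  0.    ] n 160 med|r| 0.13692813096944653 sd [0.0001 0.0005 0.0015]
   side 80 0.21832615031490454 -0.2627508704339861
   top 80 0.034540508135529106 0.04055120684290199
fit [ 0.4446 -0.1009  0.0477 -0.1106  0.    ] n 80 med|r| 0.03908806390342964 sd [0.     0.0005]
   top 80 0.03908806390342964 0.04069198236257981
fit [ 0.4754  0.1796  0.0474 -0.1099  0.    ] n 118 med|r| 0.10384413604441428 sd [0.0001 0.0004 0.0011]
   side 58 0.15135267374339156 0.15558133951223552
   top 60 0.06710277192810522 -0.021280425337958823
fit [ 0.4753  0.1796  0.0474 -0.112   0.    ] n 60 med|r| 0.05857282629524789 sd [0.     0.0009]
   top 60 0.05857282629524789 -0.0215181886804615
tip rel mouth along,lat,z -0.02222141398206775 0.0005662141227973582 0.000302883427912036 yaw diff 0.001356757514471174
```

Call:
play_rows(motion=[[-0.007, 0, -0.0004, 0, 0, 0], [-0.006, 0, 0, 0, 0, 0], [-0.004, 0, 0, 0, 0, 0], [-0.002, 0, 0, 0, 0, 0], [0, 0, 0, 0, 0, 0]])

```text
clock: 13.53
position: [0.4412, -0.1359, 0.0295]
orientation: [-1.158, 1.286, -1.285]
ft_force: [-0.0, -0.3, -1.6]
gripper_width: 0.0241
```

Call:
play_rows(motion=[[-0.001, 0, 0, 0, 0, 0], [-0.001, 0, 0, 0, 0, 0], [-0.001, 0, 0, 0, 0, 0], [0, 0, 0, 0, 0, 0]])

```text
clock: 13.87
position: [0.4417, -0.1336, 0.0295]
orientation: [-1.158, 1.287, -1.286]
ft_force: [-0.3, -0.4, -1.7]
gripper_width: 0.0244
```

Call:
play_rows(motion=[[-0.001, 0, 0, 0, 0, 0], [-0.001, 0, 0, 0, 0, 0], [0, 0, 0, 0, 0, 0]])

```text
clock: 14.12
position: [0.4419, -0.1316, 0.0295]
orientation: [-1.157, 1.287, -1.286]
ft_force: [-0.2, -0.5, -1.2]
gripper_width: 0.0242
```

```bash
python3 st.py
```

```text
14.1167 [ 0.4419 -0.1316  0.0295] F [-0.1674 -0.4797 -1.1532] M [-0.1154  0.0235 -0.0079]
```

Call:
play_rows(motion=[[-0.001, 0, 0, 0, 0, 0], [-0.001, 0, 0, 0, 0, 0], [0, 0, 0, 0, 0, 0]])

```text
clock: 14.37
position: [0.4421, -0.1295, 0.0295]
orientation: [-1.158, 1.286, -1.286]
ft_force: [0.3, 0.0, -1.7]
gripper_width: 0.0244
```

```bash
python3 st.py
```

```text
14.3667 [ 0.4421 -0.1295  0.0295] F [ 0.3475  0.0111 -1.6873] M [-0.0754  0.0119 -0.0273]
```

Call:
play_rows(motion=[[-0.001, 0, 0, 0, 0, 0], [-0.001, 0, 0, 0, 0, 0], [0, 0, 0, 0, 0, 0]])

```text
clock: 14.62
position: [0.4423, -0.1275, 0.0295]
orientation: [-1.158, 1.286, -1.286]
ft_force: [0.6, -0.5, -0.4]
gripper_width: 0.0243
```

```bash
python3 st.py
```

```text
14.6167 [ 0.4423 -0.1275  0.0295] F [ 0.5816 -0.4849 -0.385 ] M [-0.0661  0.0114 -0.0119]
```

Call:
play_rows(motion=[[-0.002, 0, 0, 0, 0, 0], [-0.002, 0, 0, 0, 0, 0], [-0.002, 0, 0, 0, 0, 0], [0, 0, 0, 0, 0, 0]])

```text
clock: 14.95
position: [0.4429, -0.1213, 0.0295]
orientation: [-1.158, 1.286, -1.286]
ft_force: [0.2, -0.1, -0.4]
gripper_width: 0.0243
```

```bash
python3 rel.py m; python3 - <<'E'
from h import *
im={n:cv2.imread(f"pics/m_{n}.png") for n in B}
overlay(im,"side",[],(220,150,320,290),4,"pics/m1.png")
overlay(im,"top",[],(160,180,300,240),5.7,"pics/m2.png")
E
```

```text
15.35 [ 0.443  -0.1218  0.0295] [-0.3647  0.2533 -1.0294] [-0.0512  0.0484 -0.0135]
fit [ 0.4475 -0.0671  0.0474 -0.1089  0.    ] n 160 med|r| 0.13810838517537166 sd [0.0001 0.0005 0.0015]
   side 80 0.2065836980199349 -0.24410079761498146
   top 80 0.050488727841556155 0.046291290986148384
fit [ 0.4475 -0.0671  0.0474 -0.11    0.    ] n 80 med|r| 0.05198537673527959 sd [0.0001 0.0007]
   top 80 0.05198537673527959 0.04725281826426805
fit [ 0.4754  0.1796  0.0474 -0.1098  0.    ] n 118 med|r| 0.10328957320040999 sd [0.0001 0.0004 0.0011]
   side 58 0.1467666619588032 0.15358340601438938
   top 60 0.055168038523829746 -0.02308999543517164
fit [ 0.4753  0.1796  0.0474 -0.1117  0.    ] n 60 med|r| 0.050923728980218894 sd [0.     0.0008]
   top 60 0.050923728980218894 -0.023957675825296964
tip rel mouth along,lat,z 0.011697698761533063 -0.0004712916422264418 2.1054598398573265e-05 yaw diff 0.0016530692816664888
```

View pics/m1.png

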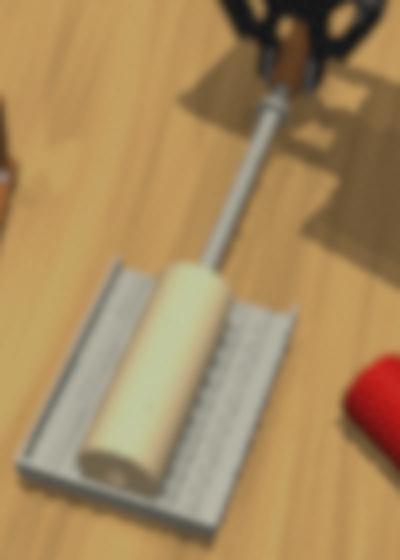

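View pics/m2.png

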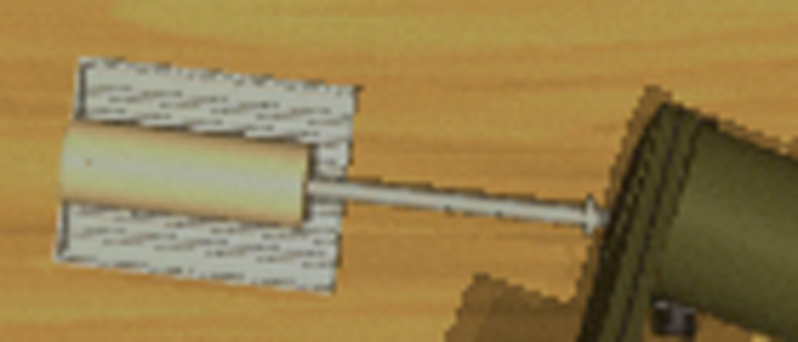

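Call:
play_rows(motion=[[-0.003, 0, 0.0001, 0, 0, 0], [-0.003, 0, 0.0001, 0, 0, 0], [-0.003, 0, 0, 0, 0, 0], [-0.003, 0, 0, 0, 0, 0]])

```text
clock: 15.68
position: [0.4444, -0.1094, 0.0295]
orientation: [-1.158, 1.286, -1.286]
ft_force: [0.2, -0.1, -1.3]
gripper_width: 0.0243
```

```bash
python3 st.py
```

```text
15.6833 [ 0.4444 -0.1094  0.0295] F [ 0.1823 -0.1233 -1.2607] M [-0.102   0.0233 -0.0506]
```

Call:
play_rows(motion=[[-0.003, 0, 0.0001, 0, 0, 0], [-0.003, 0, 0, 0, 0, 0], [-0.003, 0, 0, 0, 0, 0], [-0.003, 0, 0, 0, 0, 0], [0, 0, 0, 0, 0, 0]])

```text
clock: 16.1
position: [0.4457, -0.0973, 0.0295]
orientation: [-1.158, 1.286, -1.286]
ft_force: [-0.2, 0.1, -0.9]
gripper_width: 0.0247
```

```bash
python3 st.py
```

```text
16.1 [ 0.4457 -0.0973  0.0295] F [-0.2211  0.148  -0.9213] M [-0.0258  0.0181  0.0036]
```

Call:
play_rows(motion=[[-0.004, 0, 0, 0, 0, 0], [-0.004, 0, 0, 0, 0, 0], [-0.004, 0, 0.0001, 0, 0, 0], [-0.004, 0, 0, 0, 0, 0], [-0.004, 0, 0, 0, 0, 0]])

```text
clock: 16.52
position: [0.448, -0.0776, 0.0295]
orientation: [-1.158, 1.286, -1.286]
ft_force: [0.3, -0.2, -1.9]
gripper_width: 0.0244
```

```bash
python3 st.py
```

```text
16.5167 [ 0.448  -0.0776  0.0295] F [ 0.3066 -0.1742 -1.8678] M [ 0.001  -0.0082  0.04  ]
```

Call:
play_rows(motion=[[-0.004, 0, 0, 0, 0, 0], [-0.004, 0, 0, 0, 0, 0], [-0.004, 0, 0.0001, 0, 0, 0], [-0.004, 0, 0, 0, 0, 0], [-0.004, 0, 0, 0, 0, 0]])

```text
clock: 16.93
position: [0.4502, -0.0578, 0.0295]
orientation: [-1.158, 1.286, -1.286]
ft_force: [-0.7, 0.8, -1.6]
gripper_width: 0.0248
```

```bash
python3 st.py
```

```text
16.9333 [ 0.4502 -0.0578  0.0295] F [-0.7409  0.804  -1.602 ] M [-0.0757 -0.0038 -0.0286]
```

Call:
play_rows(motion=[[-0.004, 0, 0, 0, 0, 0], [-0.004, 0, 0, 0, 0, 0], [-0.004, 0, 0.0001, 0, 0, 0], [-0.004, 0, 0, 0, 0, 0], [-0.004, 0, 0, 0, 0, 0], [0, 0, 0, 0, 0, 0]])

```text
clock: 17.43
position: [0.4524, -0.0376, 0.0295]
orientation: [-1.158, 1.286, -1.286]
ft_force: [-0.3, -1.3, 0.2]
gripper_width: 0.0242
```

```bash
python3 st.py; python3 - <<'E'
from h import *
im=grab("n",3);ch=chroma(im)
BL=[(.027,-.075,.075,30,(0,0),B)]
b=track(ch,[.4755,.1796,.0477,-.11,0],BL,free=(0,2,3),win=2)
b=track(ch,b,BL,free=(0,3),win=2,cams=("top",))
RO=[(.006,0.003,.088,40,(0,0),B)]
tcp=robot.state()["position"]
a=track(ch,np.r_[tcp[:2]+.055*np.array([.11,.994]),tcp[2]+.0187,-.11,0],RO,free=(0,3),win=2,cams=("top",))
i8={n:im[n].astype(np.uint8) for n in B}
overlay(i8,"side",[],(220,150,320,290),4,"pics/n1.png")
overlay(i8,"top",[(b,BAR,(255,0,0)),(a,RO,(0,0,255))],(160,180,300,240),5.7,"pics/n2.png")
E
python3 st.py
```

```text
17.4333 [ 0.4524 -0.0376  0.0295] F [-0.2982 -1.2658  0.2382] M [-0.0351 -0.0538 -0.0153]
fit [ 0.4754  0.1796  0.0473 -0.1099  0.    ] n 118 med|r| 0.10175688424550106 sd [0.0001 0.0004 0.0011]
   side 58 0.14598704136799145 0.15262859058066508
   top 60 0.06252770262384653 -0.013076759145891296
fit [ 0.4753  0.1796  0.0473 -0.1118  0.    ] n 60 med|r| 0.054298377565853914 sd [0.     0.0009]
   top 60 0.054298377565853914 -0.012745681028872117
fit [ 0.4568  0.0162  0.0482 -0.1113  0.    ] n 61 med|r| 0.04096083128670132 sd [0.0001 0.0016]
   top 61 0.04096083128670132 0.04162437402150871
17.7333 [ 0.4524 -0.0385  0.0295] F [-0.5189 -0.0041  0.5461] M [-0.0265 -0.0047  0.0405]
```

View pics/n1.png

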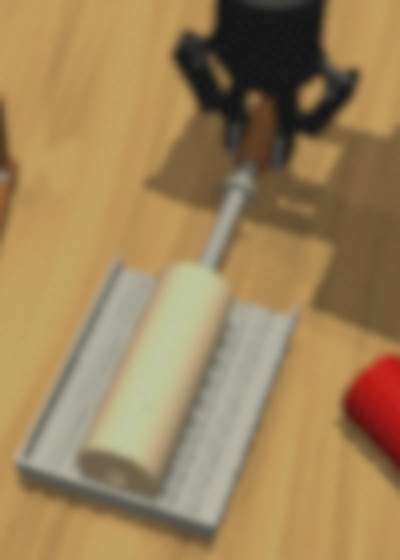

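View pics/n2.png

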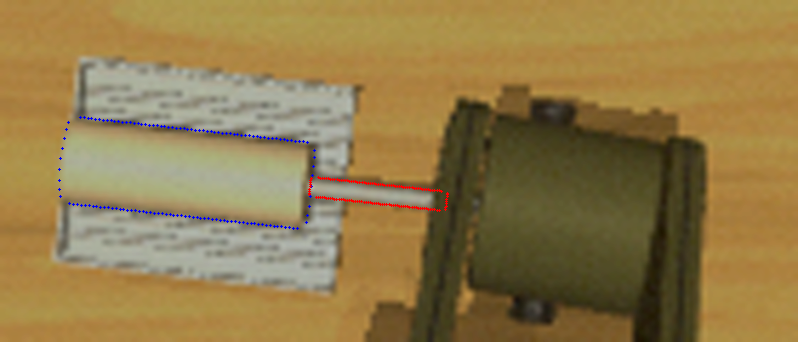

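Call:
play_rows(motion=[[-0.004, 0, 0, 0, 0, 0], [-0.004, 0, 0, 0, 0, 0], [-0.004, 0, 0.0001, 0, 0, 0], [-0.004, 0, 0, 0, 0, 0], [-0.004, 0, 0, 0, 0, 0]])

```text
clock: 18.15
position: [0.4546, -0.0179, 0.0295]
orientation: [-1.158, 1.286, -1.286]
ft_force: [-0.1, 0.0, -1.1]
gripper_width: 0.0246
```

```bash
python3 st.py
```

```text
18.15 [ 0.4546 -0.0179  0.0295] F [-0.0593  0.0183 -1.1338] M [-0.0606 -0.0206  0.0467]
```

Call:
play_rows(motion=[[-0.004, 0, 0, 0, 0, 0], [-0.004, 0, 0, 0, 0, 0], [-0.004, 0, 0.0001, 0, 0, 0], [-0.004, 0, 0, 0, 0, 0], [-0.004, 0, 0, 0, 0, 0]])

```text
clock: 18.57
position: [0.4568, 0.0019, 0.0295]
orientation: [-1.158, 1.286, -1.286]
ft_force: [0.4, 0.5, -1.5]
gripper_width: 0.0242
```

```bash
python3 st.py
```

```text
18.5667 [0.4568 0.0019 0.0295] F [ 0.4     0.5322 -1.5096] M [-0.1196 -0.0493 -0.0356]
```

Call:
play_rows(motion=[[-0.004, 0, 0, 0, 0, 0], [-0.004, 0, 0, 0, 0, 0], [-0.004, 0, 0.0001, 0, 0, 0], [-0.004, 0, 0, 0, 0, 0], [-0.004, 0, 0, 0, 0, 0]])

```text
clock: 18.98
position: [0.4592, 0.0217, 0.0295]
orientation: [-1.157, 1.286, -1.287]
ft_force: [1.7, -1.1, -2.1]
gripper_width: 0.0241
```

```bash
python3 st.py
```

```text
18.9833 [0.4592 0.0217 0.0295] F [ 1.6572 -1.085  -2.0727] M [-0.2056 -0.052  -0.0304]
```

Call:
play_rows(motion=[[-0.004, 0, 0, 0, 0, 0], [-0.004, 0, 0, 0, 0, 0], [-0.004, 0, 0.0001, 0, 0, 0], [-0.004, 0, 0, 0, 0, 0], [0, 0, 0, 0, 0, 0]])

```text
clock: 19.4
position: [0.4609, 0.038, 0.0295]
orientation: [-1.157, 1.286, -1.286]
ft_force: [0.6, 0.4, -3.5]
gripper_width: 0.0242
```

```bash
python3 st.py; python3 - <<'E'
from h import *
im=grab("o",2)
i8={n:im[n].astype(np.uint8) for n in B}
overlay(i8,"side",[],(230,170,310,260),6,"pics/p1.png")
overlay(i8,"top",[],(160,180,300,240),5.7,"pics/p2.png")
E
python3 st.py
```

```text
19.4 [0.4609 0.038  0.0295] F [ 0.6081  0.4026 -3.4688] M [ 0.0076 -0.0452 -0.1163]
19.6 [0.4607 0.0373 0.0295] F [ 1.2055  0.3489 -0.8138] M [-0.0073 -0.0805 -0.1715]
```

View pics/p1.png

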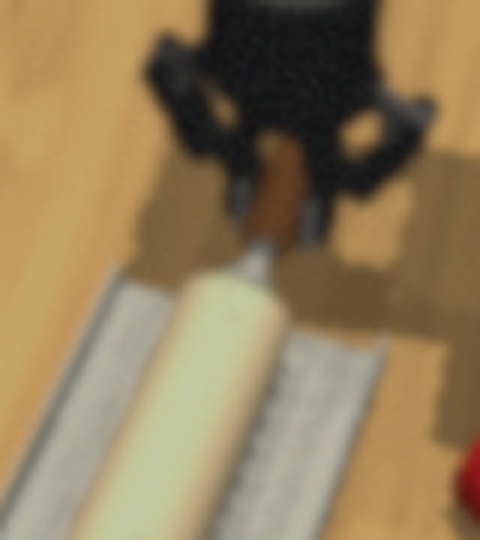

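View pics/p2.png

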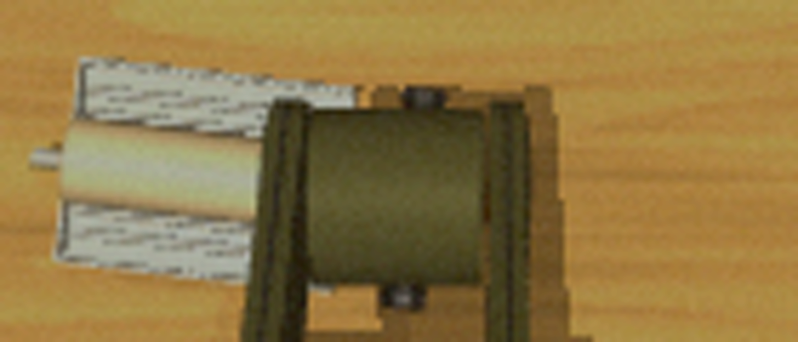

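Call:
play_rows(motion=[[-0.002, 0, 0.0001, 0, 0, 0], [-0.002, 0, 0.0001, 0, 0, 0], [-0.002, 0, 0, 0, 0, 0], [-0.002, 0, 0, 0, 0, 0], [0, 0, 0, 0, 0, 0]])

```text
clock: 20.02
position: [0.4618, 0.0455, 0.0295]
orientation: [-1.158, 1.286, -1.286]
ft_force: [0.7, 1.1, -1.9]
gripper_width: 0.0243
```

```bash
python3 st.py
```

```text
20.0167 [0.4618 0.0455 0.0295] F [ 0.6972  1.0869 -1.8531] M [-0.0217  0.0232 -0.0736]
```

Call:
play_rows(motion=[[-0.001, 0, 0, 0, 0, 0], [-0.001, 0, 0, 0, 0, 0], [0, 0, 0, 0, 0, 0]])

```text
clock: 20.27
position: [0.462, 0.0474, 0.0295]
orientation: [-1.158, 1.286, -1.286]
ft_force: [-0.3, 0.8, -2.4]
gripper_width: 0.0242
```

```bash
python3 st.py
```

```text
20.2667 [0.462  0.0474 0.0295] F [-0.2976  0.8449 -2.3702] M [-0.0909 -0.0131 -0.091 ]
```

Call:
play_rows(motion=[[-0.001, 0, 0, 0, 0, 0], [-0.0005, 0, 0, 0, 0, 0], [0, 0, 0, 0, 0, 0]])

```text
clock: 20.52
position: [0.4621, 0.0488, 0.0295]
orientation: [-1.158, 1.286, -1.286]
ft_force: [0.9, -0.5, -1.5]
gripper_width: 0.0241
```

```bash
python3 st.py
```

```text
20.5167 [0.4621 0.0488 0.0295] F [ 0.8637 -0.4842 -1.502 ] M [-0.1375 -0.0174 -0.0231]
```

Expected home is TCP y ≈ 0.0505–0.052, so I'm going in small steps.

Call:
play_rows(motion=[[-0.0005, 0, 0, 0, 0, 0], [-0.0005, 0, 0, 0, 0, 0], [0, 0, 0, 0, 0, 0]])

```text
clock: 20.77
position: [0.4623, 0.0497, 0.0295]
orientation: [-1.158, 1.286, -1.286]
ft_force: [0.1, -0.2, -1.7]
gripper_width: 0.0242
```

Call:
play_rows(motion=[[-0.0005, 0, 0, 0, 0, 0], [-0.0005, 0, 0, 0, 0, 0], [0, 0, 0, 0, 0, 0]])

```text
clock: 21.02
position: [0.4624, 0.0507, 0.0295]
orientation: [-1.158, 1.286, -1.286]
ft_force: [0.4, -0.9, -1.7]
gripper_width: 0.0245
```

Call:
play_rows(motion=[[-0.0005, 0, 0, 0, 0, 0], [0, 0, 0, 0, 0, 0]])

```text
clock: 21.18
position: [0.4624, 0.0512, 0.0295]
orientation: [-1.158, 1.286, -1.286]
ft_force: [0.0, -0.2, -2.5]
gripper_width: 0.0245
```

Call:
play_rows(motion=[[-0.0005, 0, 0, 0, 0, 0], [0, 0, 0, 0, 0, 0]])

```text
clock: 21.35
position: [0.4624, 0.0514, 0.0295]
orientation: [-1.158, 1.286, -1.286]
ft_force: [0.3, -3.5, -2.4]
gripper_width: 0.0244
```

Call:
play_rows(motion=[[-0.0003, 0, 0, 0, 0, 0], [0, 0, 0, 0, 0, 0]])

```text
clock: 21.52
position: [0.4624, 0.0514, 0.0295]
orientation: [-1.159, 1.286, -1.287]
ft_force: [-0.5, -4.8, -0.7]
gripper_width: 0.0242
```

```bash
python3 st.py
```

```text
21.5167 [0.4624 0.0514 0.0295] F [-0.5344 -4.7624 -0.7122] M [-0.8794  0.0638 -0.1151]
```

Call:
play_rows(motion=[[-0.0002, 0, 0, 0, 0, 0], [0, 0, 0, 0, 0, 0]])

```text
clock: 21.68
position: [0.4623, 0.0515, 0.0295]
orientation: [-1.159, 1.286, -1.287]
ft_force: [-0.8, -6.5, -1.3]
gripper_width: 0.0242
```

```bash
python3 st.py
```

```text
21.6833 [0.4623 0.0515 0.0295] F [-0.8142 -6.4679 -1.2682] M [-0.999   0.0567 -0.1209]
```

Call:
play_rows(motion=[[0, 0, 0, 0, 0, 0], [0, 0, 0, 0, 0, 0], [0, 0, 0, 0, 0, 0], [0, 0, 0, 0, 0, 0]])

```text
clock: 22.02
position: [0.4623, 0.0515, 0.0295]
orientation: [-1.159, 1.286, -1.287]
ft_force: [-0.5, -5.6, -0.8]
gripper_width: 0.0242
```

```bash
python3 st.py;  python3 - <<'E'
from h import *
im=grab("q",1)
i8={n:im[n].astype(np.uint8) for n in B}
overlay(i8,"side",[],(220,170,310,290),5,"pics/q1.png")
overlay(i8,"top",[],(140,180,280,240),5.7,"pics/q2.png")
E
```

```text
22.0167 [0.4623 0.0515 0.0295] F [-0.4692 -5.5892 -0.842 ] M [-1.0128  0.0388 -0.1662]
```

View pics/q1.png

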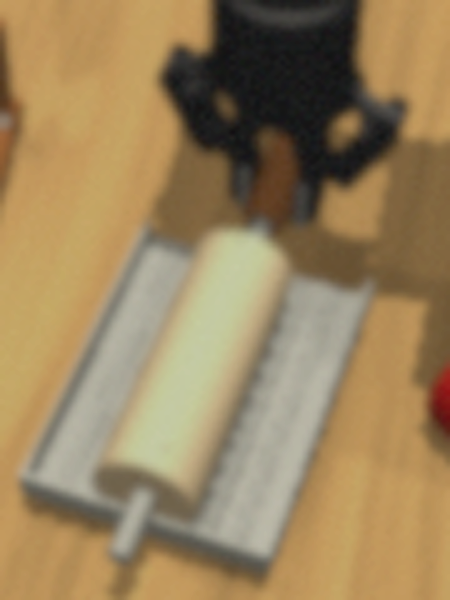

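View pics/q2.png

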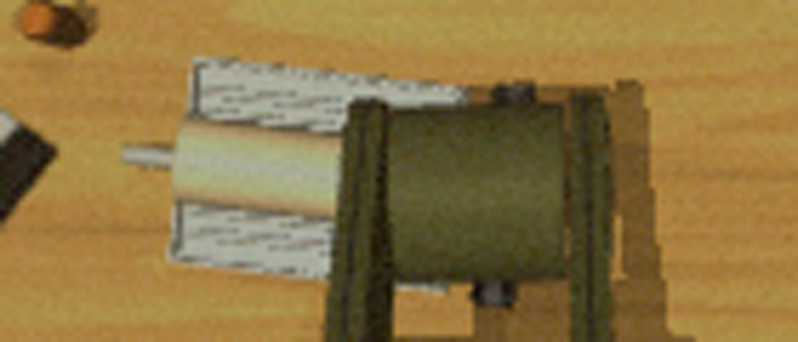

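The rod protrudes about 33–35 mm at the far end (side crop (125,555)) and the collar is against the barrel with 6 N, so it's home. Now I'll ease off slightly and lift.

Call:
play_rows(motion=[[0.0004, 0, 0, 0, 0, 0], [0, -0.001, 0, 0, 0, 0], [0, -0.002, 0, 0, 0, 0], [0, -0.003, 0, 0, 0, 0], [0, -0.004, 0, 0, 0, 0], [0, -0.004, 0, 0, 0, 0], [0, 0, 0, 0, 0, 0]])

```text
clock: 22.7
position: [0.463, 0.0521, 0.0444]
orientation: [-1.156, 1.285, -1.287]
ft_force: [-0.2, -0.5, -2.0]
gripper_width: 0.0244
```

```bash
python3 st.py;  python3 - <<'E'
from h import *
im=grab("r",1)
i8={n:im[n].astype(np.uint8) for n in B}
overlay(i8,"side",[],(220,170,310,290),5,"pics/r1.png")
E
```

```text
22.7 [0.463  0.0521 0.0444] F [-0.1909 -0.4652 -1.9636] M [-0.356   0.0772 -0.0131]
```

View pics/r1.png

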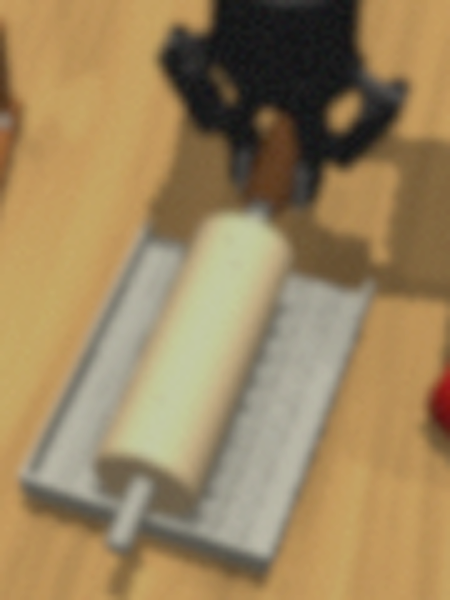

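Call:
play_rows(motion=[[0, -0.004, 0, 0, 0, 0], [0, -0.005, 0, 0, 0, 0], [0, -0.005, 0, 0, 0, 0], [0, -0.006, 0, 0, 0, 0], [0, 0, 0, 0, 0, 0], [0, 0, 0, 0, 0, 0]])

```text
clock: 23.3
position: [0.4631, 0.0518, 0.0641]
orientation: [-1.156, 1.285, -1.287]
ft_force: [0.1, -1.3, -2.8]
gripper_width: 0.0242
```

```bash
python3 st.py;  python3 - <<'E'
from h import *
im=grab("s",3); ch=chroma(im)
i8={n:im[n].astype(np.uint8) for n in B}
overlay(i8,"side",[],(220,150,310,280),4.5,"pics/s1.png")
print(robot.state()["ft_force"],robot.state()["wrist_torque"])
E
```

```text
23.3 [0.4631 0.0518 0.0641] F [ 0.103  -1.263  -2.8362] M [-0.3112  0.0461  0.0156]
[-0.7651 -0.0731 -2.6608] [-0.3718  0.0366 -0.0381]
```

View pics/s1.png

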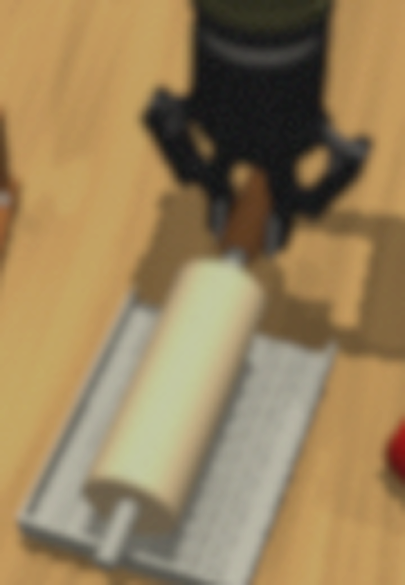

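Call:
play_rows(motion=[[0, -0.008, 0, 0, 0, 0], [0, -0.012, 0, 0, 0, 0], [0, -0.014, 0, 0, 0, 0], [0, -0.014, 0, 0, 0, 0], [0, -0.01, 0, 0, 0, 0], [0, -0.004, 0, 0, 0, 0], [0, 0, 0, 0, 0, 0], [0, 0, 0, 0, 0, 0], [0, 0, 0, 0, 0, 0]])

```text
clock: 24.35
position: [0.4618, 0.0517, 0.125]
orientation: [-1.159, 1.287, -1.286]
ft_force: [-0.7, 0.4, -3.7]
gripper_width: 0.0244
```

```bash
python3 st.py;  python3 - <<'E'
from h import *
im=grab("u",4); ch=chroma(im)
tcp=robot.state()["position"]
d=np.array([.1105,.994]);o=np.r_[tcp[:2]+.055*d,tcp[2]+.0187]
TP=[(.006,.155,.185,20,(0,1),B)]
for pit in(0,-.03):
  for I in(ch,im):
    q=np.r_[o,-.111,pit];a=track(I,q,TP,free=(0,1,2),win=3);t=a[:3]+axdir(a)*.185;print("tip",t,"rel z to tcp",t[2]-tcp[2])
c=np.r_[o+np.r_[d*.075,0],-.111,0]
b=track(ch,c,[(.027,-.075,.075,30,(0,0),B)],free=(0,2,3),win=3)
b=track(im,c,[(.027,-.075,.075,30,(0,1),B)],free=(0,1,2,3,4),win=3)
i8={n:im[n].astype(np.uint8) for n in B}
overlay(i8,"side",[(a,TP,(0,0,255)),(b,BAR,(255,0,0))],(220,110,310,270),3.7,"pics/u1.png")
overlay(i8,"top",[(a,TP,(0,0,255)),(b,BAR,(255,0,0))],(140,180,280,240),5.7,"pics/u2.png")
E
```

```text
24.35 [0.4618 0.0517 0.125 ] F [-0.6597  0.3731 -3.7245] M [-0.3371  0.0405  0.0085]
fit [ 0.4676  0.116   0.1006 -0.111   0.    ] n 58 med|r| 0.04707289364995969 sd [0.     0.0001 0.0001]
   side 9 0.1127253049017948 -0.01683586677172996
   top 49 0.04247204367545933 -0.013254163619724774
tip [0.4881 0.2999 0.1006] rel z to tcp -0.024672372987643187
fit [ 0.4666  0.1052  0.1452 -0.111   0.    ] n 85 med|r| 0.28949451784296637 sd [0.0002 0.0003 0.0007]
   side 36 0.19219733988802812 0.2831193067572059
   top 49 0.41257537231079977 0.34980518505546687
tip [0.4871 0.289  0.1452] rel z to tcp 0.019912446316653648
fit [ 0.4676  0.116   0.1058 -0.111  -0.03  ] n 58 med|r| 0.045873417617413544 sd [0.     0.0001 0.0001]
   side 9 0.10385206789266226 -0.016359434822347772
   top 49 0.044335316387603574 -0.013712797377642963
tip [0.4881 0.2998 0.1002] rel z to tcp -0.02504349179682068
fit [ 0.4665  0.1052  0.1503 -0.111  -0.03  ] n 85 med|r| 0.2910503597455453 sd [0.0002 0.0003 0.0007]
   side 36 0.21149529314972426 0.2881949423314599
   top 49 0.4108036802133251 0.34955087835145965
tip [0.487  0.289  0.1448] rel z to tcp 0.019522380906721898
fit [ 0.4743  0.181   0.149  -0.1305  0.    ] n 96 med|r| 0.21085319274386546 sd [0.0002 0.001  0.0036]
   side 59 0.3278287676548802 -0.3133763023330434
   top 37 0.14074257419727165 0.08227781059805524
fit [ 0.4831  0.1829  0.1231 -0.0234  0.4049] n 104 med|r| 0.2237930364390165 sd [0.0004 0.0004 0.0013 0.0069 0.0189]
   side 58 0.22195347640589724 0.2743457466175841
   top 46 0.2425802601247126 -0.0077343545061402605
```

View pics/u1.png

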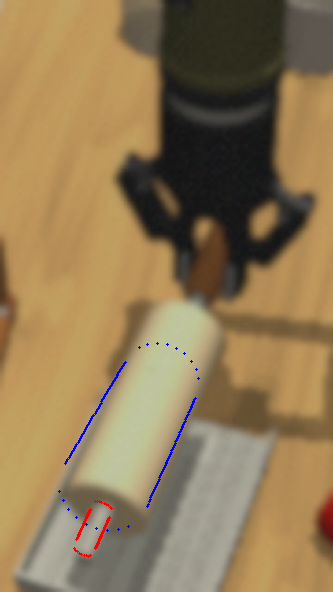

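View pics/u2.png

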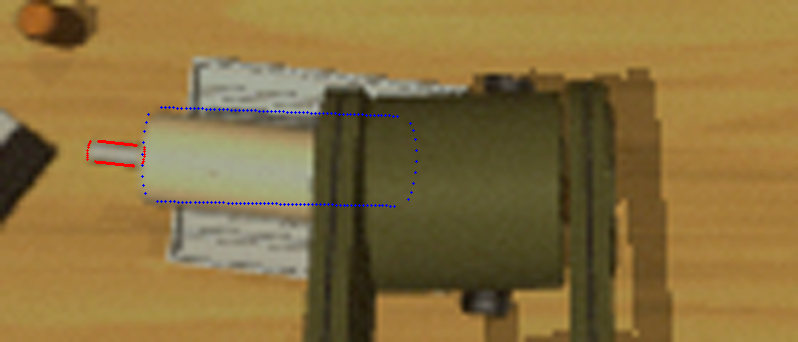

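```bash
cat > cr.py <<'E'
from h import *
def wire(p,im,n,box,f,fn,pts=None):
    x0,y0,x1,y1=box;c=cv2.resize(im[y0:y1,x0:x1],None,fx=f,fy=f,interpolation=cv2.INTER_CUBIC);c=cv2.convertScaleAbs(c,alpha=1.7)
    Rz=R.from_rotvec([0,0,p[3]]).as_matrix();W=lambda q:(Rz@np.array(q,float).T).T+p[:3]
    def line(q,col):
        u=(proj(n,W(q))+.5-[x0,y0])*f
        cv2.polylines(c,[np.int32(np.round(u*8))],False,col,1,cv2.LINE_AA,3)
    for s in(-1,1):
        for yy in(.085,.097):
            y=s*yy;line([[-.032,y,.082],[-.0135,y,.082],[-.008,y,.070],[-.008,y,.058],[.008,y,.058],[.008,y,.070],[.0135,y,.082],[.032,y,.082]],(255,255,0))
        for x in(-.032,.032): line([[x,s*.085,.082],[x,s*.097,.082]],(255,255,0))
    line([[-.038,-.103,.012],[.038,-.103,.012],[.038,.103,.012],[-.038,.103,.012],[-.038,-.103,.012]],(0,0,255))
    cv2.imwrite(fn,c)
if __name__=="__main__":
    im={n:cv2.imread(f"pics/u_{n}.png") for n in B}
    p=[.6552,.099,.0056,.0903]
    wire(p,im["top"],"top",(175,140,255,180),9,"pics/w1.png");wire(p,im["side"],"side",(175,150,235,255),5.5,"pics/w2.png")
E
python3 cr.py
```

```text
(no output)
```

View pics/w1.png

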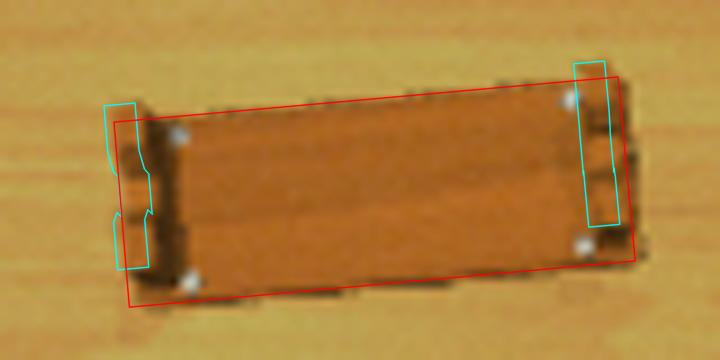

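View pics/w2.png

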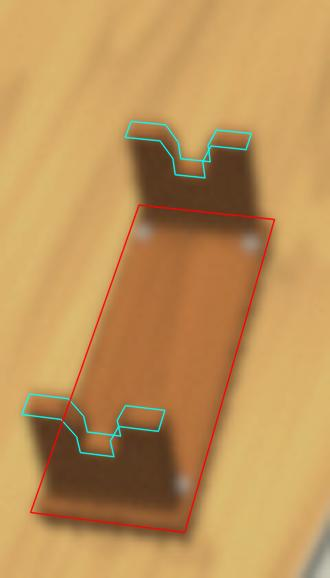

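```bash
python3 - <<'E'
from cr import *
im={n:cv2.imread(f"pics/u_{n}.png") for n in B}
p=[.6572,.0952,.0056,.0903]
wire(p,im["top"],"top",(175,140,255,180),9,"pics/w1.png");wire(p,im["side"],"side",(175,150,235,255),5.5,"pics/w2.png")
E
```

```text
(no output)
```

View pics/w1.png

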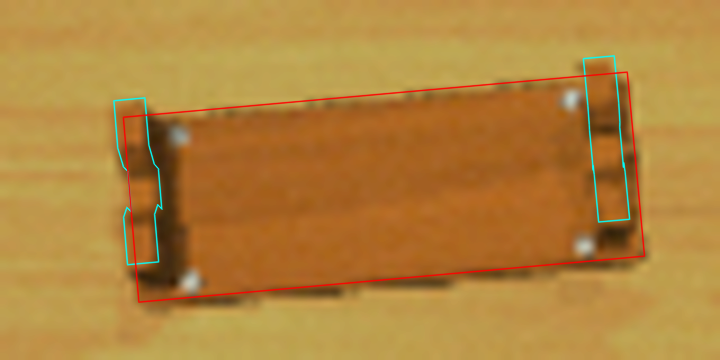

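View pics/w2.png

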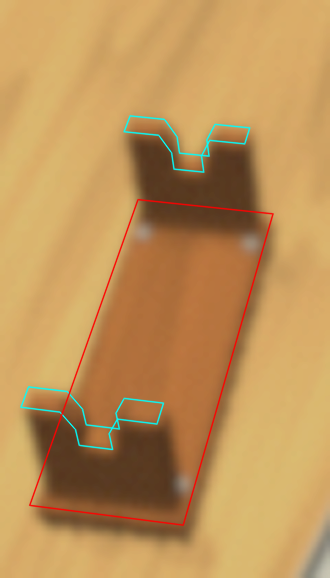

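```bash
python3 - <<'E'
from h import *
p=rows([.667,-.031,.125],toolR(.0873),14); print(p[::3])
E
```

```text
n 14 row [0.0057 0.     0.0147] [ 0.0023 -0.7884 -0.0001]
[[ 0.4764  0.0446  0.1252]
 [ 0.5192  0.0241  0.1252]
 [ 0.5627  0.0055  0.1251]
 [ 0.607  -0.0114  0.1251]
 [ 0.6519 -0.0264  0.125 ]]
```

Call:
play_rows(motion=[[0.0028, 0, 0.0074, 0, -0.39, 0], [0.0057, 0, 0.0147, 0, -0.79, 0], [0.0057, 0, 0.0147, 0, -0.79, 0], [0.0057, 0, 0.0147, 0, -0.79, 0], [0.0057, 0, 0.0147, 0, -0.79, 0], [0.0057, 0, 0.0147, 0, -0.79, 0], [0.0057, 0, 0.0147, 0, -0.79, 0], [0.0057, 0, 0.0147, 0, -0.79, 0], [0.0057, 0, 0.0147, 0, -0.79, 0], [0.0057, 0, 0.0147, 0, -0.79, 0], [0.0057, 0, 0.0147, 0, -0.79, 0], [0.0057, 0, 0.0147, 0, -0.79, 0], [0.0057, 0, 0.0147, 0, -0.79, 0], [0.0057, 0, 0.0147, 0, -0.79, 0], [0.0028, 0, 0.0074, 0, -0.39, 0], [0, 0, 0, 0, 0, 0], [0, 0, 0, 0, 0, 0], [0, 0, 0, 0, 0, 0]])

```text
clock: 26.25
position: [0.6656, -0.0308, 0.125]
orientation: [-1.25, 1.146, -1.143]
ft_force: [-0.8, 0.3, -3.6]
gripper_width: 0.0246
```

```bash
python3 st.py;  python3 - <<'E'
from h import *
im=grab("v",4); ch=chroma(im);plan([.667,-.031,.0492],.0873)
tcp=robot.state()["position"]
d=np.array([-.085,.996]);o=np.r_[tcp[:2]+.055*d,tcp[2]+.0195]
TP=[(.006,.155,.185,20,(0,1),B)]
for I in(ch,im):
    a=track(I,np.r_[o,.083,0],TP,free=(0,1,2),win=3);t=a[:3]+axdir(a)*.185;print("tip",t,"rel tcp",t-tcp)
i8={n:im[n].astype(np.uint8) for n in B}
overlay(i8,"side",[(a,TP,(0,0,255))],(165,80,265,240),3.7,"pics/v1.png")
overlay(i8,"top",[(a,TP,(0,0,255))],(160,130,280,190),6.5,"pics/v2.png")
E
```

```text
26.25 [ 0.6656 -0.0308  0.125 ] F [-0.7773  0.289  -3.5616] M [-0.2921  0.023   0.0899]
t 26.65 pos [ 0.6666 -0.0308  0.1257] q [-0.1095  0.5183  1.4352  0.      1.1879 -0.1973] F [ 0.1915 -0.0159 -2.8548] M [-0.2733 -0.0538 -0.0011] w 0.0237879128253274
turn deg (tool) [-0.0101  0.0239 -0.0002] then shift in target tool axes [0.0002 0.0765 0.0004]
tool axes now x,y,z: [ 0.0876 -0.9962 -0.    ] [ 0.0002  0.     -1.    ] [0.9962 0.0876 0.0002]
fit [0.66   0.0238 0.1395 0.083  0.    ] n 98 med|r| 0.16519456005084168 sd [0.0002 0.0002 0.0004]
   side 49 0.24359939248483697 -0.15419979768146924
   top 49 0.11531334486992037 0.10873728711566143
tip [0.6446 0.2082 0.1395] rel tcp [-0.022   0.239   0.0138]
fit [0.6589 0.0225 0.146  0.083  0.    ] n 96 med|r| 0.2732582677117775 sd [0.0003 0.0004 0.0007]
   side 47 0.2738489373652313 0.31910553332754626
   top 49 0.2644168863911235 0.4049621710717674
tip [0.6436 0.2068 0.146 ] rel tcp [-0.023   0.2377  0.0202]
```

View pics/v1.png

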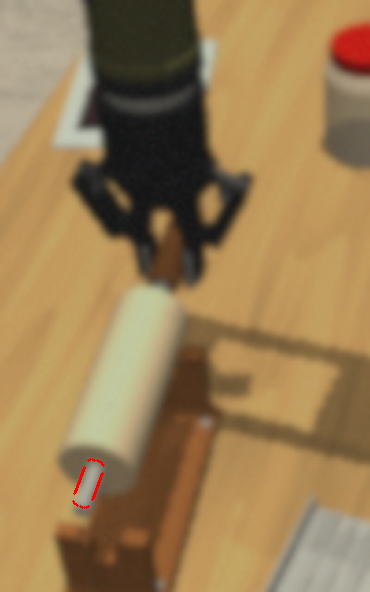

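View pics/v2.png

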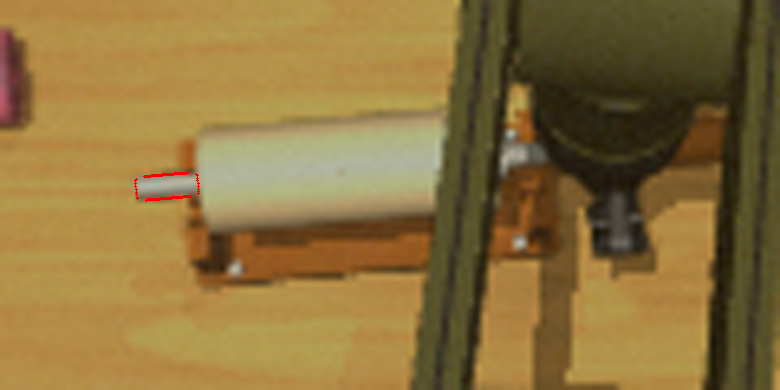

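Call:
play_rows(motion=[[0, 0, 0, 0, 0, 0.65], [0, 0, 0, 0, 0, 0.65], [0, 0.01, 0, 0, 0, 0], [0, 0.012, 0, 0, 0, 0], [0, 0.012, 0, 0, 0, 0], [0, 0.009, 0, 0, 0, 0], [0, 0.003, 0, 0, 0, 0], [0, 0, 0, 0, 0, 0], [0, 0, 0, 0, 0, 0]])

```text
clock: 27.4
position: [0.6666, -0.0298, 0.0789]
orientation: [-1.234, 1.157, -1.127]
ft_force: [-0.1, -0.0, -1.9]
gripper_width: 0.024
```

```bash
python3 st.py;  python3 - <<'E'
from h import *
im=grab("x",4); ch=chroma(im)
tcp=robot.state()["position"]
d=np.array([-.085,.996]);o=np.r_[tcp[:2]+.055*d,tcp[2]+.0195]
TP=[(.006,.155,.185,20,(0,1),B)]
for I in(ch,im):
    a=track(I,np.r_[o,.083,0],TP,free=(0,1,2),win=3,verbose=0);t=a[:3]+axdir(a)*.185;print("tip",t,"rel tcp",t-tcp)
i8={n:im[n].astype(np.uint8) for n in B}
overlay(i8,"side",[],(165,110,265,250),4.2,"pics/x1.png")
overlay(i8,"top",[],(160,130,280,190),6.5,"pics/x2.png")
E
```

```text
27.4 [ 0.6666 -0.0298  0.0789] F [-0.0772 -0.035  -1.8605] M [-0.4002 -0.0483 -0.0063]
tip [0.6462 0.2098 0.0966] rel tcp [-0.0208  0.2398  0.0166]
tip [0.6452 0.2083 0.1031] rel tcp [-0.0217  0.2383  0.0231]
```

View pics/x1.png

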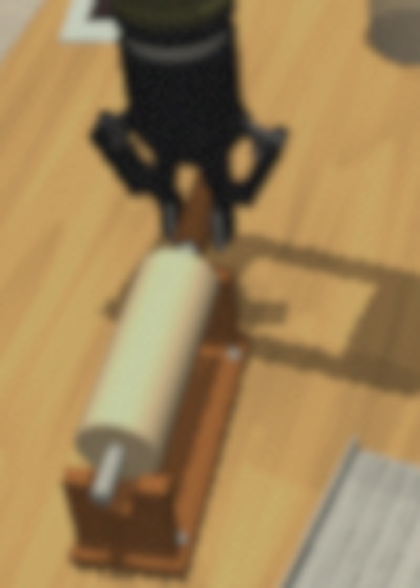

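View pics/x2.png

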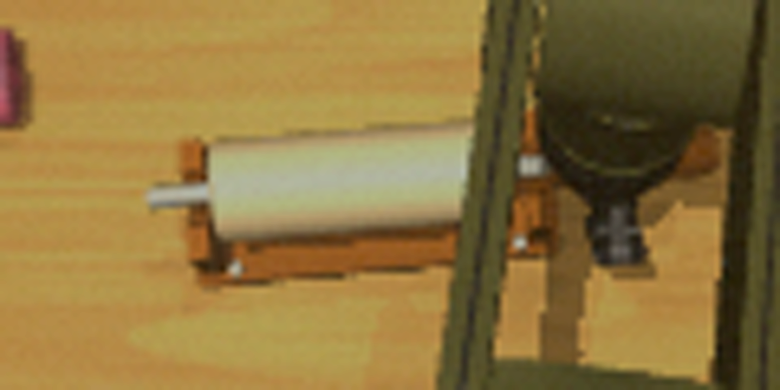

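Call:
play_rows(motion=[[0.0005, 0.006, 0, 0, 0, 0], [0.0005, 0.006, 0, 0, 0, 0], [0.0005, 0.005, 0, 0, 0, 0], [0.0003, 0.004, 0, 0, 0, 0], [0, 0.002, 0, 0, 0, 0], [0, 0, 0, 0, 0, 0]])

```text
clock: 28.3
position: [0.6663, -0.0312, 0.0554]
orientation: [-1.234, 1.157, -1.127]
ft_force: [-0.7, -0.4, -3.3]
gripper_width: 0.0243
```

```bash
python3 st.py
```

```text
28.3 [ 0.6663 -0.0312  0.0554] F [-0.6774 -0.4321 -3.323 ] M [-0.3166 -0.0918 -0.0006]
```

Call:
play_rows(motion=[[0, 0.001, 0, 0, 0, 0], [0, 0.001, 0, 0, 0, 0], [0, 0, 0, 0, 0, 0]])

```text
clock: 28.55
position: [0.6668, -0.0312, 0.0545]
orientation: [-1.233, 1.156, -1.128]
ft_force: [0.4, -0.7, -3.6]
gripper_width: 0.0244
```

```bash
python3 st.py
```

```text
28.55 [ 0.6668 -0.0312  0.0545] F [ 0.4138 -0.7135 -3.6057] M [-0.3549 -0.0346  0.0293]
```

Call:
play_rows(motion=[[0, 0.001, 0, 0, 0, 0], [0, 0.001, 0, 0, 0, 0], [0, 0, 0, 0, 0, 0]])

```text
clock: 28.8
position: [0.6667, -0.0311, 0.0524]
orientation: [-1.234, 1.156, -1.128]
ft_force: [-0.8, -0.2, -2.4]
gripper_width: 0.0245
```

```bash
python3 st.py
```

```text
28.8 [ 0.6667 -0.0311  0.0524] F [-0.7749 -0.236  -2.3887] M [-0.3547 -0.0348 -0.0308]
```

Call:
play_rows(motion=[[0, 0.001, 0, 0, 0, 0], [0, 0, 0, 0, 0, 0]])

```text
clock: 28.97
position: [0.6667, -0.0311, 0.0514]
orientation: [-1.233, 1.156, -1.127]
ft_force: [0.3, 0.0, -2.9]
gripper_width: 0.0244
```

```bash
python3 st.py
```

```text
28.9667 [ 0.6667 -0.0311  0.0514] F [ 0.3321  0.0484 -2.9068] M [-0.3667 -0.0131  0.0124]
```

Call:
play_rows(motion=[[0, 0.0005, 0, 0, 0, 0], [0, 0, 0, 0, 0, 0]])

```text
clock: 29.13
position: [0.6668, -0.0311, 0.0509]
orientation: [-1.233, 1.156, -1.128]
ft_force: [0.9, -0.1, -3.0]
gripper_width: 0.0238
```

```bash
python3 st.py
```

```text
29.1333 [ 0.6668 -0.0311  0.0509] F [ 0.8522 -0.1146 -3.0194] M [-0.3669 -0.0269 -0.0319]
```

Call:
play_rows(motion=[[0, 0.0005, 0, 0, 0, 0], [0, 0, 0, 0, 0, 0]])

```text
clock: 29.3
position: [0.6668, -0.0311, 0.0504]
orientation: [-1.233, 1.156, -1.128]
ft_force: [0.0, 0.2, -2.7]
gripper_width: 0.0246
```

```bash
python3 st.py
```

```text
29.3 [ 0.6668 -0.0311  0.0504] F [ 0.0427  0.198  -2.7201] M [-0.2944 -0.0521 -0.0293]
```

Call:
play_rows(motion=[[0, 0.0005, 0, 0, 0, 0], [0, 0, 0, 0, 0, 0]])

```text
clock: 29.47
position: [0.6668, -0.0311, 0.0499]
orientation: [-1.233, 1.156, -1.128]
ft_force: [0.4, 0.1, -2.2]
gripper_width: 0.0242
```

```bash
python3 st.py
```

```text
29.4667 [ 0.6668 -0.0311  0.0499] F [ 0.3511  0.0948 -2.1968] M [-0.2909 -0.0066  0.0221]
```

Call:
play_rows(motion=[[0, 0.0005, 0, 0, 0, 0], [0, 0, 0, 0, 0, 0]])

```text
clock: 29.63
position: [0.6669, -0.0311, 0.0497]
orientation: [-1.233, 1.156, -1.128]
ft_force: [-0.6, 0.6, -0.9]
gripper_width: 0.0245
```

```bash
python3 st.py
```

```text
29.6333 [ 0.6669 -0.0311  0.0497] F [-0.6386  0.5613 -0.9018] M [-0.2677  0.0403  0.0468]
```

Call:
play_rows(motion=[[0, 0.0003, 0, 0, 0, 0], [0, 0, 0, 0, 0, 0]])

```text
clock: 29.8
position: [0.667, -0.0311, 0.0495]
orientation: [-1.233, 1.156, -1.128]
ft_force: [-0.6, 0.9, -0.1]
gripper_width: 0.0245
```

```bash
python3 st.py; python3 - <<'E'
from h import *
im=grab("y",4); ch=chroma(im)
tcp=robot.state()["position"]
d=np.array([-.085,.996]);o=np.r_[tcp[:2]+.055*d,tcp[2]+.0195]
TP=[(.006,.155,.185,20,(0,1),B)]
for I in(ch,im):
    a=track(I,np.r_[o,.083,0],TP,free=(0,1,2),win=3,verbose=0);t=a[:3]+axdir(a)*.185;print("tip",t,"rel tcp",t-tcp)
i8={n:im[n].astype(np.uint8) for n in B}
overlay(i8,"side",[],(165,110,265,250),4.2,"pics/y1.png")
overlay(i8,"top",[],(160,130,280,190),6.5,"pics/y2.png")
E
python3 st.py
```

```text
29.8 [ 0.667  -0.0311  0.0495] F [-0.6198  0.9066 -0.0701] M [-0.2436  0.0447 -0.0241]
tip [0.6461 0.2086 0.0683] rel tcp [-0.0209  0.2398  0.0189]
tip [0.6449 0.2071 0.0749] rel tcp [-0.0221  0.2382  0.0255]
30.2 [ 0.6669 -0.0311  0.0494] F [-1.2007 -0.4888  1.3513] M [-0.2312  0.0453  0.0135]
```

View pics/y1.png

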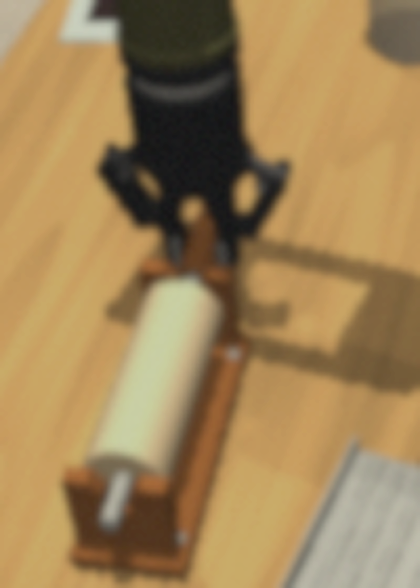

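View pics/y2.png

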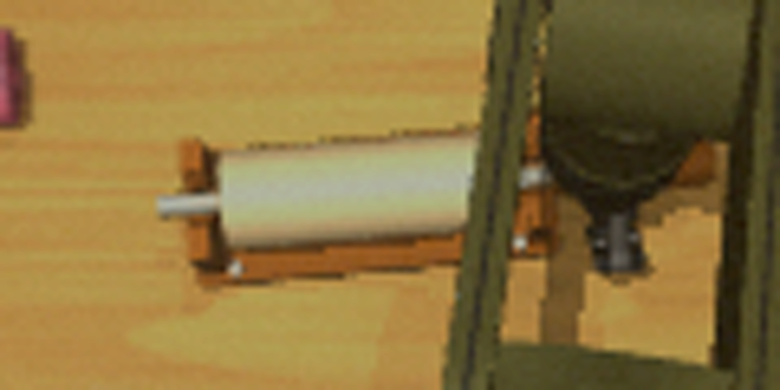

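Call:
play_rows(motion=[[0, 0, 0, 0, 0, 0], [0, 0, 0, 0, 0, 0], [0, 0, 0, 0, 0, 0], [0, 0, 0, 0, 0, 0], [0, 0, 0, 0, 0, 0], [0, 0, 0, 0, 0, 0]], fingers=-0.3)

```text
clock: 30.7
position: [0.6669, -0.031, 0.0492]
orientation: [-1.233, 1.156, -1.128]
ft_force: [0.4, -0.2, -0.3]
gripper_width: 0.0554
```

Call:
play_rows(motion=[[0, 0, 0, 0, 0, 0], [0, 0, 0, 0, 0, 0], [0, 0, 0, 0, 0, 0], [0, 0, 0, 0, 0, 0], [0, 0, 0, 0, 0, 0]], fingers=-0.8)

```text
clock: 31.12
position: [0.6668, -0.0311, 0.0492]
orientation: [-1.233, 1.156, -1.128]
ft_force: [0.2, -0.3, 0.1]
gripper_width: 0.0768
```

```bash
python3 st.py; python3 - <<'E'
from h import *
im=grab("z",2)
i8={n:im[n].astype(np.uint8) for n in B}
overlay(i8,"side",[],(165,110,265,250),4.2,"pics/z1.png")
E
```

```text
31.1167 [ 0.6668 -0.0311  0.0492] F [ 0.2138 -0.3343  0.0989] M [ 0.0248 -0.0347 -0.0186]
```

View pics/z1.png

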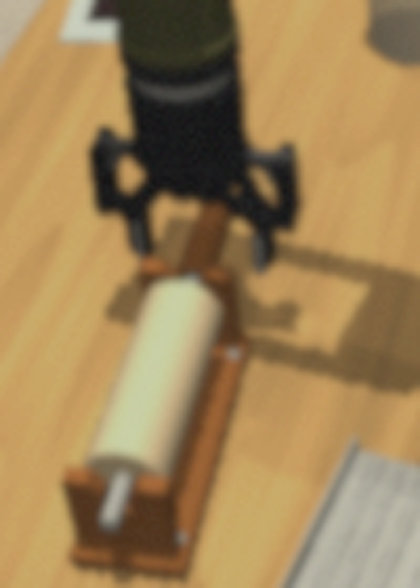

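Released: the fingers stand clear on both sides and the pin stays in the notches. Retracting upward.

Call:
play_rows(motion=[[0, -0.008, 0, 0, 0, 0], [0, -0.012, 0, 0, 0, 0], [0, -0.02, 0, 0, 0, 0], [0, -0.025, 0, 0, 0, 0], [0, -0.025, 0, 0, 0, 0], [0.02, -0.02, 0, 0, 0, 0], [0.035, 0, 0, 0, 0, 0], [0.035, 0, 0, 0, 0, 0], [0.035, 0, 0, 0, 0, 0], [0.035, 0, 0, 0, 0, 0], [0.03, 0, 0, 0, 0, 0], [0, 0, 0, 0, 0, 0], [0, 0, 0, 0, 0, 0], [0, 0, 0, 0, 0, 0]])

```text
clock: 32.48
position: [0.6836, -0.2226, 0.1557]
orientation: [-1.232, 1.156, -1.128]
ft_force: [0.3, 0.1, -0.0]
gripper_width: 0.0773
```

```bash
python3 st.py; python3 - <<'E'
from h import *
im=grab("zz",4);ch=chroma(im)
TP=[(.006,.155,.185,20,(0,1),B)]
for I in(ch,im):
    a=track(I,[.662,.0243,.069,.0903,0],TP,free=(0,1,2),win=3,verbose=0);print("tip",a[:3]+axdir(a)*.185)
HT=[(.006,.155,.185,20,(0,1),("top",)),(.013,-.117,-.030,25,(1,0),("top",))]
a=track(im,[.662,.0243,.069,.0903,0],HT,free=(0,1,3),win=3,cams=("top",))
i8={n:im[n].astype(np.uint8) for n in B}
overlay(i8,"side",[],(165,140,265,260),5,"pics/zz1.png")
overlay(i8,"top",[],(165,140,275,180),7,"pics/zz2.png")
E
```

```text
32.4833 [ 0.6836 -0.2226  0.1557] F [ 0.2802  0.1293 -0.0061] M [-0.0059 -0.0189  0.0071]
tip [0.6459 0.2085 0.0679]
tip [0.645  0.207  0.0737]
fit [0.66   0.0237 0.069  0.0746 0.    ] n 108 med|r| 0.3776376404063504 sd [0.0004 0.0005 0.0033]
   top 108 0.3776376404063504 -0.07256417397919682
```

View pics/zz1.png

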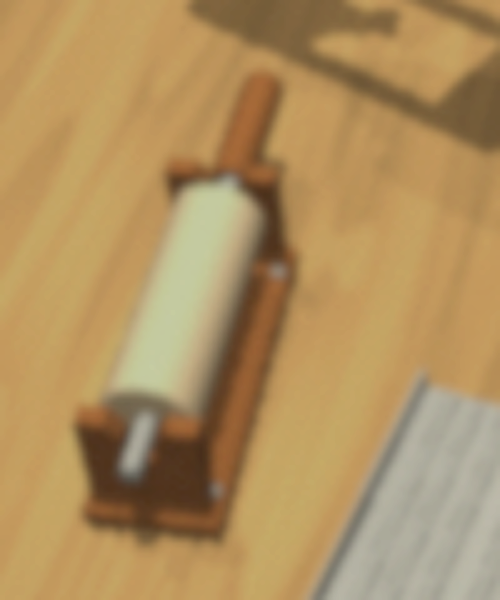

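View pics/zz2.png

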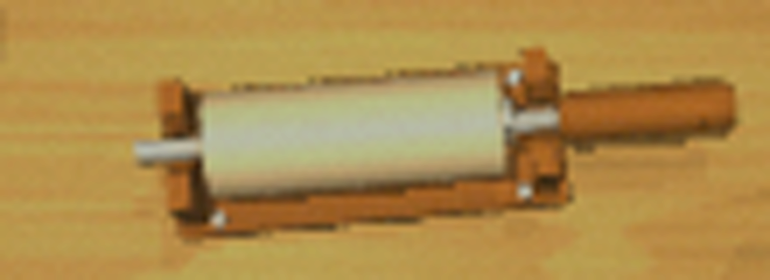

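View pics/zz_top.png

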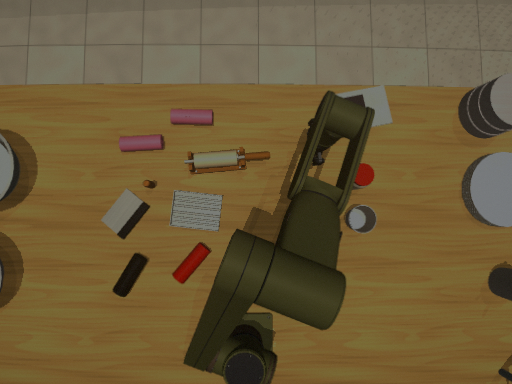

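The pin lies in both notches. The barrel end is at top crop x≈505, right against the collar at 507–512. The tip is within 1 mm of its original resting point, the arm is clear and the bystanders are unmoved. Handing in.

```bash
python3 -c "
from plant import robot
print(robot.hand_in())"
```

```text
the job is handed in; nothing more can be done
None
```

The pin is assembled and back in the cradle, handle on the same side as before, and the job is handed in (no verdict comes back). The arm's clock read about 32.5 s of the 72 s.

**Threading:** I gripped the axle by its handle and set its height by touching the rod to the barrel top with well under 2 N. The rod entered the bore on the first try, with no more than about 2 N along the axis on the way. It seated at about 6.5 N, with the rod showing about 33–35 mm past the barrel's far end, which is what home should give.

**Carrying:** I eased off, lifted the barrel clear of the tray, and levelled a nose droop of about 1.3° before lowering the pin. It touched down in the notches at only a few newtons, and I then opened the fingers and moved away.

**Last checks:**
- The tip is within 1 mm of where it first lay, at the same height.
- The barrel is up against the collar in the top view.
- The wrist force reads zero and the arm is clear of everything.
- In the last top picture the other things on the bench look unmoved.

**What disagreed:**
- The edge-fitting methods and the two cameras differed by about 2–6 mm in height and cradle position, so I worked from differences between pictures rather than absolute values.
- The axle lies about 0.01 rad and up to 2 mm sideways of its original pose, which is within the notch play.
- The gripper read 24 mm on the 26 mm handle.

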